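Fit and hold a console module

ROBOT

A 6-joint arm with a two-finger parallel gripper is mounted at the origin on the work surface. World frame = base frame: x ahead of the robot, y to its left, z up, the work surface at z = 0. Lengths are in m, angles in rad, forces in N, time in s.
With the tool pointing down it reaches from about 0.375 to 0.9 m from the base axis. Payload 3.1 kg.
Tool frame: the origin (TCP) lies at the very end of the fingers, on their centre line; the grasp point (between the pads) lies 19 mm behind it; z points along the fingers, y is the direction in which the jaws open and shut (so a half turn about z gives the same grasp; the last joint's range is limited). The gripper opens to 85 mm and grips with 20 to 120 N. Pads are 22 mm wide; open, the fingers measure 114 mm over their backs; the gripper's body (76 mm by 85 mm) begins 54 mm behind the grasp point. The pads swing forward as they close: fully open they stand 13 mm farther back than shut.
Start: joints at [-1.3, 0.527, 1.433, -0, 1.181, -0.178], TCP at [0.272, -0.563, 0.202] pointing down, gripper open.
Joint ranges: [-3.08, 3.08], [-0.75, 2.2], [0.22, 2.44], [-1.43, 4.57], [0, 2.65], [-2.85, 2.85]. Speed limits (rad/s): [2.79, 2.79, 3.14, 3.14, 3.14, 3.14].

INTERFACE

Orientations are given as a unit quaternion [x, y, z, w].
In Python, from station import * gives the robot as it stands.
- The arm moves only by the tool jog_arm, never from a script. Its argument "motion" is a list of rows, each a list of 5 numbers: the shift along the world's x, y, z in cm, then the turn about the world's z in degrees, then the closure in counts, from 0 (fully open) to 255 (shut). In form: [[tx, ty, tz, yaw, jaw], ...]. A call has 1 to 10 rows; each row shifts and turns the pose as measured when the row begins; what a row does not reach is not made up. A row lasts 1/12 s, in which the tool goes at most 41.7 mm and 7.16 degrees, less where a joint would pass 70% of its speed; a pose out of reach is approached as far as the arm can. A call with a gripper value outside its range is refused whole. The fingers move at their own pace and stop on an object; "squeeze" is the grip in N (left out, the last holds). Time passes only in rows, so rows that do not move let the fingers close. It gives the time, the measured TCP pose, the force and the opening at its end, in the units of the state.
- sense(): the state, without advancing time (a new reading comes with each control period).
- snapshot(name): name is "scene" or "top" or "wrist"; returns a dict with "img" (420x560x3 uint8, red, green, blue), "depth" (420x560 float32, m along the optical axis (not along the pixel's ray), 0 where there is no reading), "intrinsics" (3x3 intrinsics, pixels), "dist_coeffs" ([k1, k2, p1, p2, k3] as OpenCV has them; the pictures are not rectified), "eye" and "attitude" of the camera in the world. Camera axes: x right, y down, z forward; pixel columns grow to the right and rows downward; lengths in m; the calibration is good to about 2 mm. A picture is of the moment at which its call begins.
- sign_off(): hands the job in, once; it reports no verdict.
The state is a dict: "t": time; "q": joint angles; "qd": joint speeds; "tau": joint torques, N m; "tcp_pos": TCP position; "tool_rot": TCP orientation; "force": force on the tool from outside, world axes, zero at the start; "ft_torque": the same for the moment, N m; "finger_gap": opening from 0.0 (shut) to 1.0 (fully open).
Only numpy, scipy, OpenCV 4.12 (cv2) and the standard library are available. Lean on these libraries where they do the work, as an engineer would, in place of code of your own. Each camera call takes 0.05 s, during which the arm holds its last target.

TASK

A new plug-in module is going into the mixing console: first turn the monitor-volume knob fully anticlockwise to its off stop so that the speakers do not thump. Then slide the blue module with the orange handle straight down into the one console bay whose slot is wide enough (do not force it against the narrower bays), press it down against the sprung connector until its faceplate sits flush on the bay's rim, and finish while still holding it pressed flush, ready for the screws. Leave the mug, cassettes, screwdriver and spare plate where they are.

Things in the scene. Friction and masses are not known exactly. Their poses are not given: they have to be found in the camera images.
- volume (a joint): angle of the monitor-volume knob: 0 = fully anticlockwise seen from above (off, end stop), grows clockwise to 4.71; it starts between 0.6 and 1.5 and stays where it is left (friction about 0.04 N m)
- volume_grip (a point): point on the knob's vertical axis at a good grasp height, 82 mm above the table. The knob is a grey upright bar 42 mm long, 14 mm thick, rising from 14 to 44 mm above the box top, on a 44 mm disc; this point is 7 mm below the bar's top; a white mark is at one end of the bar
- monitor_box: dark control box 140 (local x) x 120 x 45 mm tall, fixed to the table, origin at the centre of its underside; the knob is centred on its top; with the knob at 0 the bar lies along the box's x axis with the white mark at the -x end, and at value q the bar is turned by q clockwise from there
- module: loose plug-in module, about 0.15 kg, standing upright: black body 79 (local x) x 30 (local y) x 35 mm tall with edges rounded 4 mm, on it a blue faceplate 95 x 46 x 4 mm, on that an orange upright handle 40 (x) x 12 (y) x 30 mm tall, all centred; origin at the centre of its underside, total height 69 mm; the two ways round are equivalent
- module_grip (a point): grasp point in the handle, on the module's axis, 60 mm above the module's underside (21 mm above the faceplate, 9 mm below the handle's top)
- module_seat (a point): centre of the faceplate's underside, 35 mm above the module's underside; it lies level with the bay's rim when the module is flush
- console: mixing console, grey, fixed: 264 mm deep (x from -75 to +189 mm of its origin) x 220 mm wide, 60 mm tall (its fader caps reach 70 mm), origin at the underside below the centre of the three bays; the three bays lie side by side along its y axis at 60 mm pitch, in any order, with the same yaw
- bay_wide: aluminium bay of the console, 105 (local x) x 58 (y) x 50 mm tall, origin at the centre of its underside, its top rim 50 mm above the origin and 60 mm above the table; centred slot, open at the top, 85 mm along x, 35 mm wide along y: the module's 30 mm body fits.
- connector (a joint): how far (m) the green sprung connector plate in the wide bay is pressed down: 0 at rest, 0.008 with the module flush, stop at 0.012. It meets the module when the faceplate is 8 mm above the rim, and pushes up with about 3 N there, 8 N when flush: let go, the module rises again
- bay_mid: aluminium bay of the console, 105 (local x) x 58 (y) x 50 mm tall, origin at the centre of its underside, its top rim 50 mm above the origin and 60 mm above the table; centred slot, open at the top, 85 mm along x, 24 mm wide along y: too narrow
- bay_slim: aluminium bay of the console, 105 (local x) x 58 (y) x 50 mm tall, origin at the centre of its underside, its top rim 50 mm above the origin and 60 mm above the table; centred slot, open at the top, 85 mm along x, 18 mm wide along y: too narrow
- mug: blue mug, 80 mm wide, 90 mm tall, origin at the underside; bystander
- cassette_a: grey tape cassette case 109 x 70 x 16 mm lying flat; bystander
- cassette_b: red tape cassette case 109 x 70 x 16 mm lying flat; bystander
- screwdriver: yellow-handled screwdriver 180 mm long lying on the table, along its x; bystander
- slim_plate: spare aluminium blanking plate 95 x 28 x 6 mm lying flat; bystander
There are look-alikes about, which are no part of the job. What is shaped like the module but purple or yellow is not meant.

How it is judged:
By the outcome, as a careful person would: the job done as asked, in the order asked, and still so for the second after the job is handed in, while the arm keeps its last pose, push and grip.
It also fails if it takes over 53 s, if anything falls off the work surface, if the arm or the gripper's body presses on something with over 40 N, if the wrist force passes 120 N, or if a joint passes its speed limit or range.

## Working session

There is one attempt and no reset: what is moved stays moved. The work goes in short steps, Python scripts to look and compute and a tool call to move; the robot and the scene stay as the last step left them, time stands still between calls to the robot, and variables do not carry over. Pictures are saved under pics/ and viewed, and the job is handed in when it is done.

Besides the shell and the picture viewer there is one more tool, called after "Call:" as name(argument=value, ...) on one line, values as JSON. jog_arm: Moves the arm, as the interface text tells. Its arguments: {"type":"object","properties":{"motion":{"type":"array","items":{"type":"array","items":{"type":"number"}}},"squeeze":{"type":"number"}},"required":["motion"]}

```bash
ls; mkdir -p pics
cat > h.py <<'E'
from station import *
import numpy as np, cv2
def snap(n,f):
    s=snapshot(n); np.savez('last_%s.npz'%n,**{k:np.array(v) for k,v in s.items()})
    cv2.imwrite('pics/'+f,cv2.cvtColor(s['img'],cv2.COLOR_RGB2BGR)); return s
def load(n): return dict(np.load('last_%s.npz'%n))
def R(s):
    a=np.array(s['attitude'],float)
    if a.shape==(3,3): return a
    from scipy.spatial.transform import Rotation as Ro
    return Ro.from_quat(a).as_matrix()
def ray(s,uv):
    p=cv2.undistortPoints(np.array(uv,float).reshape(-1,1,2),np.array(s['intrinsics'],float),np.array(s['dist_coeffs'],float)).reshape(-1,2)
    return np.c_[p,np.ones(len(p))]@R(s).T
def onplane(s,uv,z):
    d=ray(s,uv); e=np.array(s['eye']); return e+d*((z-e[2])/d[:,2])[:,None]
def cloud(s):
    h,w=s['depth'].shape
    u,v=np.meshgrid(np.arange(w),np.arange(h))
    d=ray(s,np.stack([u,v],-1).reshape(-1,2)).reshape(h,w,3)
    # depth along optical axis: ray has cam z=1
    P=np.array(s['eye'])+d*s['depth'][...,None]; P[s['depth']==0]=np.nan; return P
E
python3 - <<'E'
from h import *
for n in('scene','top','wrist'):
    s=snap(n,n+'0.png'); print(n,s['eye'],s['attitude'],np.array(s['intrinsics']).tolist(),s['dist_coeffs'])
print(sense())
E
```

```text
pics
scene [ 1.03336532 -0.44546392  0.74390402] [ 0.82348585  0.41397893 -0.16915309 -0.34911278] [[418.42145810247825, 0.0, 275.5295799393041], [0.0, 418.42145810247825, 210.9517256401665], [0.0, 0.0, 1.0]] [-0.08392641  0.          0.          0.          0.        ]
top [ 0.29346414 -0.02779357  1.50067498] [ 0.70814463 -0.70205125  0.05631998 -0.04983253] [[545.8272731139831, 0.0, 274.8759262692959], [0.0, 545.8272731139831, 203.7463312356993], [0.0, 0.0, 1.0]] [-0.16772891  0.          0.          0.          0.        ]
wrist [ 0.33993719 -0.52973508  0.37316762] [ 0.83717572 -0.52568484 -0.08107967  0.12735126] [[326.3463652768594, 0.0, 281.46401840707983], [0.0, 326.3463652768594, 211.32762032766013], [0.0, 0.0, 1.0]] [-0.05575874  0.          0.          0.          0.        ]
{'t': 0.15, 'q': array([-1.29952197e+00,  5.28243635e-01,  1.43355485e+00, -2.14694554e-05,
        1.18139566e+00, -1.78490042e-01]), 'qd': array([ 0.00157726, -0.00175838, -0.00363927, -0.00085922,  0.00154742,
       -0.00032853]), 'tau': array([ 2.69471229e-04, -4.42744946e+01, -1.78276491e+01, -2.90453545e-04,
        5.66049435e-03, -2.26998154e-06]), 'tcp_pos': array([ 0.27159362, -0.56227907,  0.20158089]), 'tool_rot': array([ 9.74819160e-01,  2.22995437e-01, -4.70521113e-05, -7.99423157e-04]), 'force': array([-0.31688315, -0.33767811,  0.18392742]), 'ft_torque': array([0.00378541, 0.00111336, 0.01766721]), 'finger_gap': 0.9993177526466904}
```

View pics/scene0.png

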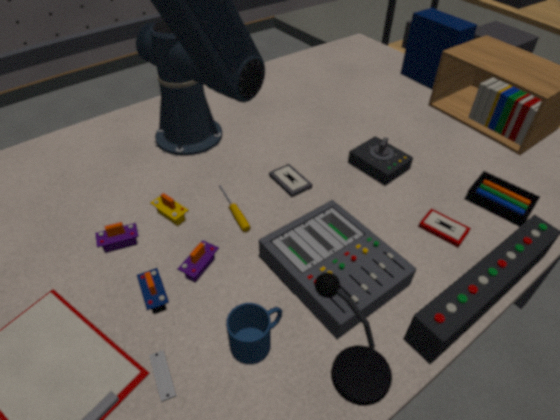

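View pics/top0.png

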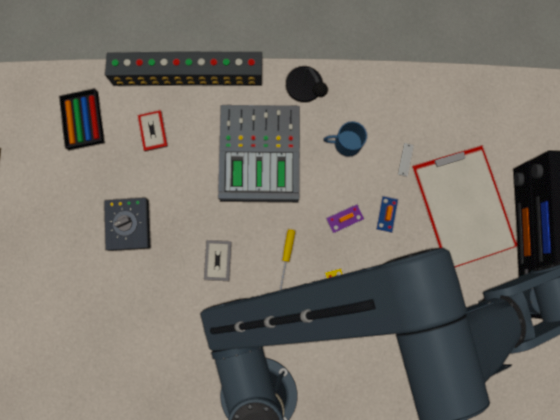

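View pics/wrist0.png

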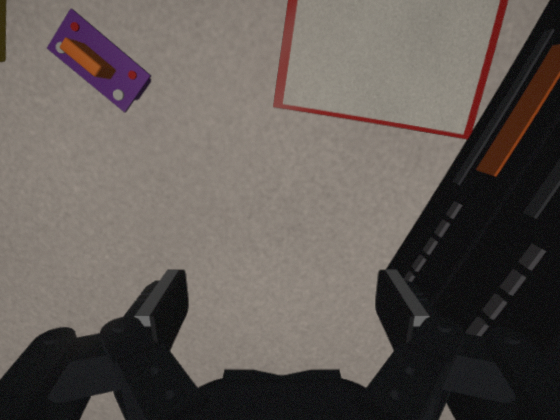

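Candidates for the module: blue with orange handle, top (387,214) and scene (153,288). The look-alikes are purple at top (345,218) / scene (198,259), a second purple at scene (117,236), and yellow at top (335,273). By the description I choose the blue one. The knob is at top (124,223) and the bays at top (237/260/282,172). Next I check close crops.

Run:
```python
from h import *
s=load('top'); im=cv2.cvtColor(s['img'],cv2.COLOR_RGB2BGR)
def c(x0,y0,w,h,k): return cv2.resize(im[y0:y0+h,x0:x0+w],None,fx=k,fy=k,interpolation=cv2.INTER_CUBIC)
a=c(360,185,56,56,7);b=c(98,192,56,56,7);d=c(215,145,90,60,8.5)
t=np.zeros((392,784,3),np.uint8);t[:,:392]=a;t[:,392:]=b
cv2.imwrite('pics/crop1.png',t); cv2.imwrite('pics/crop2.png',d)
P=cloud(s)
for n,(u,v) in dict(mod=(387,214),knob=(124,223),con=(260,150),mug=(350,138),lampbase=(300,85),mic=(322,92),box=(140,240),table=(180,300)).items(): print(n,P[v,u].round(3))
m=P[...,2]
print('mic pts', [P[v,u].round(3).tolist() for v,u in [(90,318),(85,325),(95,315),(80,300)]])
```

```text
mod [ 0.485 -0.34   0.069]
knob [0.453 0.358 0.082]
con [0.66  0.001 0.057]
mug [ 0.712 -0.253  0.002]
lampbase [ 0.861 -0.11   0.024]
mic [ 0.766 -0.153  0.225]
box [0.412 0.322 0.047]
table [0.253 0.215 0.006]
mic pts [[0.77, -0.143, 0.227], [0.782, -0.16, 0.232], [0.764, -0.137, 0.208], [0.876, -0.11, 0.025]]
```

View pics/crop1.png

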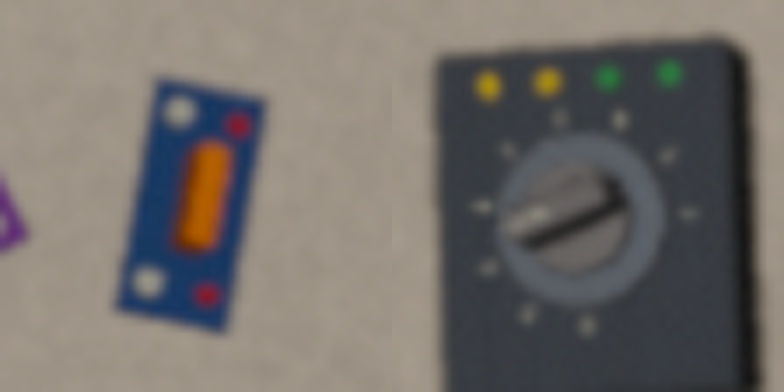

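View pics/crop2.png

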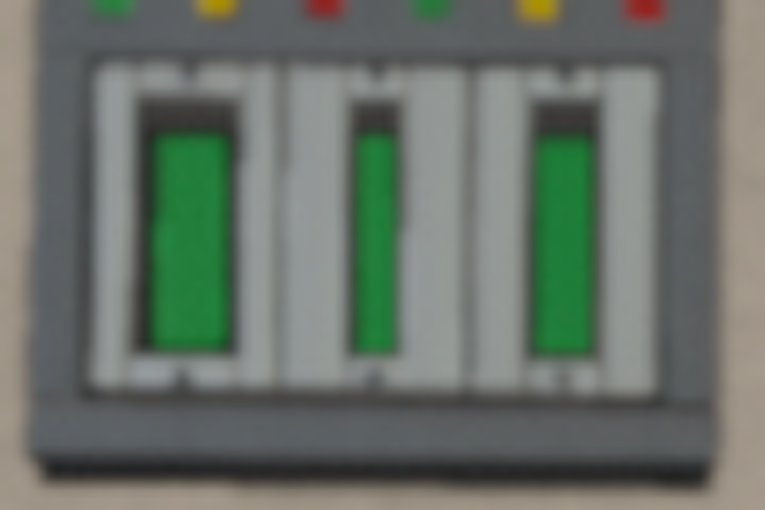

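Crops confirm the choice: the blue faceplate with orange handle is at top (387,214). The knob's white mark points left and slightly down, at about (98+18,192+31). The wide slot is the leftmost bay, at about (237,172).

```bash
cat >> h.py <<'E'
def rect(s,mask,z,off=(0,0)):
    n,l,st,ce=cv2.connectedComponentsWithStats(mask.astype(np.uint8))
    k=1+np.argmax(st[1:,4]); cs,_=cv2.findContours((l==k).astype(np.uint8),cv2.RETR_EXTERNAL,cv2.CHAIN_APPROX_NONE)
    uv=max(cs,key=len).reshape(-1,2)+np.array(off)
    w=onplane(s,uv,z)[:,:2]; r=cv2.minAreaRect((w*1000).astype(np.float32))
    (cx,cy),(a,b),t=r
    if a<b: a,b,t=b,a,t+90
    t=(t+90)%180-90
    return (round(cx,1),round(cy,1)),(round(a,1),round(b,1)),round(t,1),st[k,4]
def hsv(s): return cv2.cvtColor(s['img'],cv2.COLOR_RGB2HSV)
def box(shape,x0,y0,x1,y1):
    m=np.zeros(shape,bool);m[y0:y1,x0:x1]=1;return m
E
python3 - <<'E'
from h import *
s=load('top');H=hsv(s);h,S,V=H[...,0].astype(int),H[...,1].astype(int),H[...,2].astype(int)
sh=h.shape
b=box(sh,365,185,412,240)
print('plate',rect(s,b&(h>95)&(h<125)&(S>120),.039))
print('handle',rect(s,b&(h<18)&(S>180)&(V>120),.069))
print('box',rect(s,box(sh,95,190,160,260)&(V<110)&(h>80),.045))
kb=box(sh,98,200,150,245)
print(H[222:224,110:140].tolist()[0])
P=cloud(s); m=box(sh,95,190,160,260)&(P[...,2]>.075)
print('knobtop depth',rect(s,m,.089),np.nanmean(P[m],0))
g=box(sh,215,150,305,195)&(h>45)&(h<85)&(S>120)
for x0,x1 in((225,247),(249,268),(270,295)): print('green',rect(s,g&box(sh,x0,150,x1,195),.02))
al=box(sh,215,145,305,205)&(V>125)
print('bays',rect(s,al|g,.06))
E
```

```text
plate ((490.0, -345.7), (89.0, 39.3), -11.8, np.int32(229))
handle ((489.7, -344.6), (36.7, 11.6), -10.7, np.int32(59))
box ((455.9, 362.2), (134.8, 118.4), 4.5, np.int32(1796))
[[105, 7, 77], [105, 6, 80], [105, 20, 76], [103, 20, 88], [120, 3, 93], [6, 13, 99], [15, 19, 108], [18, 22, 118], [23, 23, 131], [20, 24, 130], [15, 18, 113], [6, 13, 100], [6, 14, 94], [12, 15, 86], [15, 14, 74], [0, 16, 62], [0, 10, 49], [150, 6, 41], [10, 17, 46], [15, 18, 57], [15, 15, 69], [0, 3, 73], [110, 19, 82], [105, 31, 99], [110, 29, 104], [108, 30, 103], [111, 27, 93], [107, 26, 69], [110, 23, 68], [105, 6, 82]]
knobtop depth ((455.7, 363.1), (41.7, 16.9), -62.8, np.int32(95)) [0.45600983 0.36417859 0.08835902]
green ((603.0, 65.1), (68.1, 22.3), 1.1, np.int32(225))
green ((603.5, 4.1), (67.9, 11.1), 0.8, np.int32(101))
green ((604.1, -56.8), (67.9, 16.7), 0.4, np.int32(172))
bays ((600.6, 34.3), (115.9, 99.2), -89.5, np.int32(908))
```

Call:
jog_arm(motion=[[2.4, 2.6, 0, 5, 0], [2.4, 2.6, 0, 5, 0], [2.4, 2.6, 0, 5, 0], [2.4, 2.6, 0, 5, 0], [2.4, 2.6, 0, 5, 0], [1.5, 3.3, 0, 5, 0], [1.5, 3.3, 0, 5, 0], [1.5, 3.3, 0, 5, 0], [1.5, 3.3, 0, 5, 0], [1.5, 3.3, 0, 5, 0]], squeeze=40)

```text
t: 0.98
tcp_pos: [0.468, -0.2628, 0.1981]
tool_rot: [0.781, 0.624, -0.001, 0.001]
force: [-0.2, -0.2, 0.8]
finger_gap: 1.0
```

Call:
jog_arm(motion=[[0.8, 3.6, 0.2, 4, 0], [0.8, 3.6, 0, 4, 0], [0.8, 3.6, 0, 4, 0], [0.5, 3.6, 0, 4, 0], [0, 3.6, 0, 4, 0], [0, 3.6, 0, 4, 0], [-0.3, 3.6, 0, 4, 0], [-0.4, 3.6, 0, 4, 0], [-0.5, 3.6, 0, 4, 0], [-0.5, 3.6, 0, 4, 0]])

```text
t: 1.82
tcp_pos: [0.4823, 0.1146, 0.1989]
tool_rot: [0.505, 0.863, 0.001, 0.002]
force: [0.8, 0.3, 0.0]
finger_gap: 1.005
```

Call:
jog_arm(motion=[[-0.5, 3.6, 0, 0, 0], [-0.5, 3.6, 0, 0, 0], [-0.5, 3.6, 0, 0, 0], [-0.5, 3.6, 0, 0, 0], [-0.5, 3.6, 0, 0, 0], [0, 2, 0, 0, 0], [0, 0, 0, 0, 0], [0, 0, 0, 0, 0]])

```text
t: 2.48
tcp_pos: [0.4506, 0.3317, 0.1977]
tool_rot: [0.499, 0.866, 0.001, 0.001]
force: [0.1, -0.6, -0.1]
finger_gap: 1.0
```

Run:
```python
from h import *
s=snap('wrist','w1.png'); st=sense(); print(st['tcp_pos'],st['tool_rot'],st['q'])
t=snap('top','t1.png')
for s in (t,):
  H=hsv(s);h,S,V=[H[...,i].astype(int) for i in range(3)];sh=h.shape
  b=box(sh,310,150,420,300)
  print('plate',rect(s,b&(h>95)&(h<125)&(S>120)&box(sh,365,185,412,240),.039))
```

```text
[0.4506913  0.33139555 0.19771455] [4.99842604e-01 8.66115033e-01 1.37626017e-03 4.75531084e-04] [ 4.33803138e-01  4.43619227e-01  1.60645081e+00  9.11138742e-04
  1.08872472e+00 -9.05791742e-02]
plate ((490.0, -345.7), (89.0, 39.3), -11.8, np.int32(233))
```

View pics/w1.png

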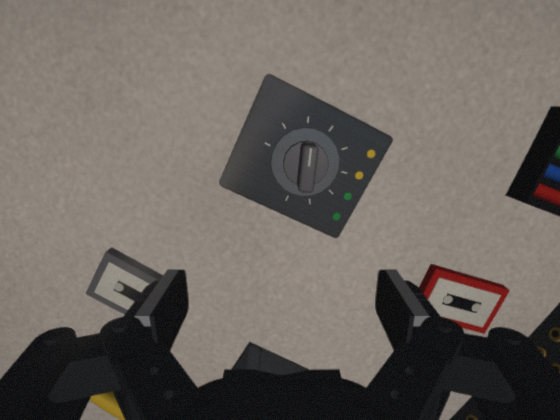

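Wrist view: the knob bar is at about (307,167) with its white mark at (309,150). It is nearly aligned between the jaws. The grey cassette is at (125,285) and the red one at (462,300).

Run:
```python
from h import *
s=load('wrist');P=cloud(s);sh=P.shape[:2]
m=box(sh,220,70,395,240)&(P[...,2]>.08)
print('bar',rect(s,m,.089),np.nanmean(P[m],0))
m=box(sh,210,65,400,245)&(P[...,2]>.035)
print('box',rect(s,m,.045))
print(np.nanmedian(P[250:262,200:300,2]))
```

```text
bar ((456.1, 366.3), (42.0, 14.3), -65.1, np.int32(775)) [0.45600995 0.36660999 0.08851843]
box ((456.3, 366.2), (139.0, 118.8), 4.4, np.int32(16431))
0.00024165265513603762
```

Call:
jog_arm(motion=[[0.5, 3.4, 0, -5, 120], [0, 0, -3, 0, 120], [0, 0, -3, 0, 120], [0, 0, -2, 0, 120], [0, 0, 0, 0, 120]])

```text
t: 3.0
tcp_pos: [0.4606, 0.3585, 0.1179]
tool_rot: [0.544, 0.839, 0.003, 0.003]
force: [-1.2, -0.2, -1.3]
finger_gap: 0.528
```

Run:
```python
from h import *
s=snap('wrist','w2.png'); st=sense(); print(st['tcp_pos'],st['tool_rot'],st['finger_gap'])
P=cloud(s);sh=P.shape[:2]
z=P[...,2];m=(z>.08)&(z<.1)&box(sh,180,120,400,420)
print('bar',rect(s,m,.089),np.nanmean(P[m],0))
```

```text
[0.4616228  0.35890304 0.11953052] [0.5440046  0.83906531 0.00383509 0.00370128] 0.5278750873440072
bar ((456.0, 367.5), (42.3, 13.7), -65.4, np.int32(1311)) [0.45610778 0.36769366 0.08852937]
```

View pics/w2.png

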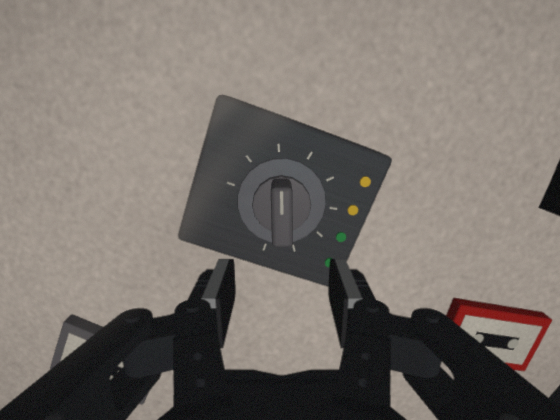

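The bar, at about (281,212), is aligned with the jaws. I shift the small residual, go down and close.

Call:
jog_arm(motion=[[-0.5, 0.8, 0, 0, 120], [0, 0, 0, 0, 120], [0, 0, -2, 0, 120], [0, 0, -2, 0, 120], [0, 0, 0, 0, 120]])

```text
t: 3.47
tcp_pos: [0.4625, 0.3675, 0.0867]
tool_rot: [0.546, 0.838, 0.01, 0.007]
force: [-0.4, -1.3, 0.2]
finger_gap: 0.531
```

Call:
jog_arm(motion=[[-0.6, 0, 0, 0, 120], [0, 0, 0, 0, 120], [0, 0, -1, 0, 120], [0, 0, -0.8, 0, 120], [0, 0, 0, 0, 120]])

```text
t: 3.88
tcp_pos: [0.4593, 0.3694, 0.0741]
tool_rot: [0.546, 0.838, 0.015, 0.01]
force: [0.3, 0.2, 0.1]
finger_gap: 0.526
```

Call:
jog_arm(motion=[[-0.4, -0.2, -1.6, 0, 120], [0, 0, 0, 0, 120]])

```text
t: 4.05
tcp_pos: [0.4558, 0.3678, 0.0583]
tool_rot: [0.546, 0.838, 0.016, 0.011]
force: [-1.3, -0.8, -0.7]
finger_gap: 0.529
```

Run:
```python
from h import *
s=snap('wrist','w3.png'); st=sense(); print(st['tcp_pos'],st['tool_rot'],st['q'],sum(st['q'][[1,2,4]])-np.pi,st['q'][3],st['qd'])
P=cloud(s);sh=P.shape[:2]
z=P[...,2];m=(z>.08)&(z<.1)&box(sh,220,120,340,420)
print('bar',rect(s,m,.089),np.nanmean(P[m],0))
```

```text
[0.45777878 0.36882911 0.05985555] [0.54574414 0.83768752 0.01755225 0.01161364] [ 0.49017494  0.65960529  1.67626091 -0.00494307  0.76377529  0.07771933] -0.04195116482366856 -0.004943065012507532 [-1.64084035e-03 -2.31209962e-02 -3.98710112e-02 -1.11692456e-03
 -1.39834270e-03  1.68569951e-05]
bar ((455.6, 368.0), (43.5, 13.5), -65.2, np.int32(2234)) [0.45434246 0.36858678 0.08957228]
```

View pics/w3.png

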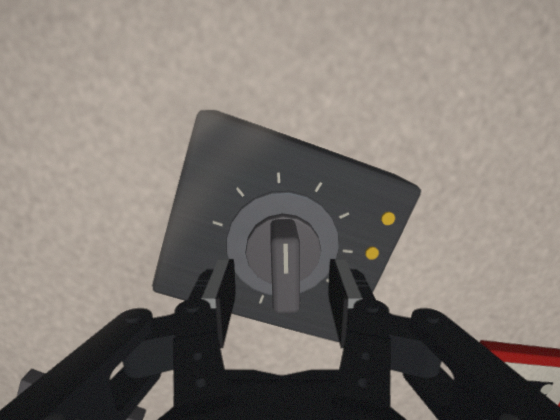

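The bar is between the pads. I close.

Call:
jog_arm(motion=[[0, 0, 0.4, 0, 255], [0, 0, 0, 0, 255], [0, 0, 0, 0, 255], [0, 0, 0, 0, 255], [0, 0, 0, 0, 255]], squeeze=40)

```text
t: 4.52
tcp_pos: [0.4606, 0.3703, 0.0672]
tool_rot: [0.546, 0.838, 0.02, 0.013]
force: [0.3, 0.6, -0.5]
finger_gap: -0.001
```

Run:
```python
from h import *
s=snap('wrist','w4.png'); st=sense(); print(st['tcp_pos'],st['finger_gap'])
P=cloud(s);print(np.round(P[250:420:15,281],3).tolist())
```

```text
[0.46068733 0.37032785 0.06718925] -0.0008689329633105497
[[0.455, 0.378, 0.089], [0.454, 0.379, 0.109], [0.453, 0.378, 0.122], [0.453, 0.379, 0.134], [0.455, 0.372, 0.133], [0.458, 0.367, 0.134], [0.461, 0.36, 0.133], [0.516, 0.249, 0.001], [0.524, 0.232, -0.0], [0.451, 0.378, 0.175], [0.451, 0.378, 0.18], [0.451, 0.377, 0.184]]
```

View pics/w4.png

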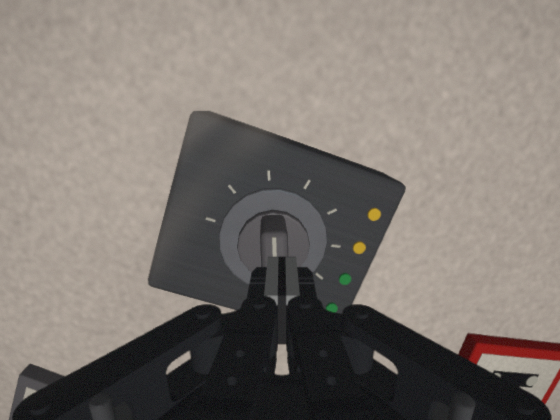

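Run:
```python
from h import *
from scipy.spatial.transform import Rotation as Ro
s=load('wrist'); st=sense()
Rt=Ro.from_quat(st['tool_rot']).as_matrix()
for d in (0,-.019,-.03,-.04):
    p=st['tcp_pos']+Rt[:,2]*d
    c=R(s).T@(p-s['eye'])
    uv,_=cv2.projectPoints(c.reshape(1,3),np.zeros(3),np.zeros(3),s['intrinsics'],s['dist_coeffs'])
    print(d,p.round(3),uv.ravel().round(0),c.round(3))
P=cloud(s); print([ (v,np.round(Rt.T@(P[v,281]-st['tcp_pos']),3).tolist()) for v in range(240,350,8)])
print(Rt.T@(s['eye']-st['tcp_pos']), s['depth'][236:300:8,281],Rt[:,2])
print([ (v,np.round(P[v,270],3).tolist()) for v in range(200,300,6)])
```

```text
0 [0.461 0.37  0.067] [283. 249.] [0.001 0.021 0.187]
-0.019 [0.46  0.37  0.086] [283. 264.] [0.001 0.027 0.168]
-0.03 [0.459 0.37  0.097] [283. 274.] [0.001 0.03  0.158]
-0.04 [0.459 0.37  0.107] [283. 284.] [0.001 0.033 0.148]
[(240, [0.015, -0.001, -0.023]), (248, [0.01, -0.001, -0.021]), (256, [0.006, -0.001, -0.022]), (264, [0.011, -0.001, -0.041]), (272, [0.011, -0.001, -0.049]), (280, [0.01, -0.001, -0.054]), (288, [0.01, -0.001, -0.061]), (296, [0.01, -0.001, -0.067]), (304, [0.007, -0.001, -0.067]), (312, [0.003, -0.001, -0.066]), (320, [-0.0, -0.001, -0.066]), (328, [-0.004, -0.001, -0.066]), (336, [-0.007, -0.001, -0.068]), (344, [-0.012, -0.001, -0.066])]
[ 0.07602289 -0.00059958 -0.17169275] [0.16212058 0.1608296  0.16236766 0.1474981  0.         0.1342709
 0.12844297 0.12211847] [ 0.044032    0.01958372 -0.99883816]
[(200, [0.445, 0.39, 0.05]), (206, [0.446, 0.386, 0.051]), (212, [0.446, 0.385, 0.059]), (218, [0.447, 0.384, 0.065]), (224, [0.447, 0.384, 0.076]), (230, [0.446, 0.384, 0.086]), (236, [0.447, 0.382, 0.088]), (242, [0.448, 0.379, 0.089]), (248, [0.45, 0.377, 0.089]), (254, [0.451, 0.374, 0.089]), (260, [0.449, 0.377, 0.105]), (266, [0.449, 0.377, 0.11]), (272, [0.449, 0.377, 0.115]), (278, [0.449, 0.377, 0.121]), (284, [0.449, 0.377, 0.125]), (290, [0.449, 0.377, 0.13]), (296, [0.449, 0.376, 0.133])]
```

Run:
```python
from h import *
from scipy.spatial.transform import Rotation as Ro
s=snap('scene','s4.png'); st=sense()
im=cv2.imread('pics/s4.png'); cv2.imwrite('pics/s4c.png',cv2.resize(im[60:240,300:480],None,fx=3.3,fy=3.3,interpolation=cv2.INTER_CUBIC))
c=R(s).T@(st['tcp_pos']-s['eye'])
print(cv2.projectPoints(c.reshape(1,3),np.zeros(3),np.zeros(3),s['intrinsics'],s['dist_coeffs'])[0])
```

```text
[[[384.15605495 147.50995741]]]
```

View pics/s4c.png

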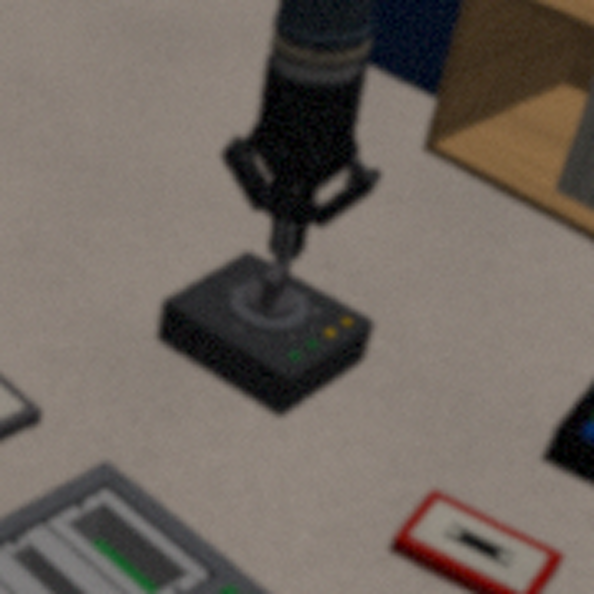

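The fingers shut just above the bar: in the scene crop the tips are at (285,262), short of the projected TCP at (277,289). The depth images agree that the visible tips end about 35 mm short of the reported TCP. I reopen, then go deeper and rely on vision for the height.

Call:
jog_arm(motion=[[-0.2, -0.2, 0, 0, 120], [0, 0, 0, 0, 120], [0, 0, 0, 0, 120], [0, 0, 0, 0, 120]])

```text
t: 4.95
tcp_pos: [0.458, 0.3679, 0.067]
tool_rot: [0.546, 0.838, 0.02, 0.013]
force: [-0.2, -0.3, -0.4]
finger_gap: 0.527
```

```bash
cat > tip.py <<'E'
from h import *
from scipy.spatial.transform import Rotation as Ro
import sys
s=snap('wrist',sys.argv[1]); st=sense()
Rt=Ro.from_quat(st['tool_rot']).as_matrix()
P=cloud(s); T=(P-st['tcp_pos'])@Rt
print(st['tcp_pos'],st['tool_rot'],st['force'],st['finger_gap'],'tilt',sum(st['q'][[1,2,4]])-np.pi)
# front pad faces: tool x between 0 and .02, |y|<.05 , z<-0.0
m=(T[...,0]>.007)&(T[...,0]<.014)&(abs(T[...,1])<.06)&(T[...,2]>-.09)&(T[...,2]<.05)&(P[...,2]>.0)
for sg in(1,-1):
    for lo,hi in((0,.005),(.005,.01),(.01,.015),(.015,.02),(.02,.025),(.025,.03),(.03,.04)):
        k=m&(T[...,1]*sg>lo)&(T[...,1]*sg<hi)
        if k.sum()>5: print(sg,lo,'zmax tool',np.sort(T[k][:,2])[-8:].round(3), 'world z',np.sort(P[k][:,2])[:4].round(3))
E
python3 tip.py w5.png
```

```text
[0.45808082 0.3678872  0.06705638] [0.54573967 0.83761954 0.01987739 0.01290784] [0.34365604 0.10881014 0.34113359] 0.5307507236015664 tilt -0.04728056222456445
1 0 zmax tool [-0.021 -0.021 -0.02  -0.02  -0.02  -0.02  -0.02  -0.02 ] world z [0.087 0.087 0.087 0.088]
1 0.005 zmax tool [0.009 0.009 0.009 0.009 0.009 0.009 0.009 0.009] world z [0.058 0.058 0.058 0.058]
1 0.01 zmax tool [0.016 0.017 0.017 0.017 0.017 0.017 0.017 0.017] world z [0.051 0.051 0.051 0.051]
1 0.015 zmax tool [0.018 0.018 0.018 0.018 0.018 0.018 0.018 0.018] world z [0.05 0.05 0.05 0.05]
1 0.02 zmax tool [0.018 0.018 0.018 0.018 0.018 0.018 0.019 0.019] world z [0.05 0.05 0.05 0.05]
1 0.025 zmax tool [0.024 0.024 0.024 0.024 0.024 0.024 0.024 0.025] world z [0.044 0.044 0.044 0.044]
1 0.03 zmax tool [0.025 0.025 0.025 0.025 0.025 0.025 0.026 0.026] world z [0.043 0.043 0.043 0.044]
-1 0 zmax tool [-0.021 -0.021 -0.021 -0.021 -0.021 -0.021 -0.021 -0.021] world z [0.087 0.088 0.088 0.088]
-1 0.005 zmax tool [0.008 0.008 0.008 0.008 0.008 0.008 0.009 0.009] world z [0.058 0.058 0.058 0.058]
-1 0.01 zmax tool [0.008 0.008 0.008 0.008 0.008 0.009 0.009 0.009] world z [0.057 0.058 0.058 0.058]
-1 0.015 zmax tool [0.015 0.015 0.015 0.015 0.015 0.015 0.015 0.016] world z [0.051 0.051 0.051 0.051]
-1 0.02 zmax tool [0.016 0.016 0.016 0.016 0.016 0.016 0.016 0.017] world z [0.049 0.05  0.05  0.05 ]
-1 0.025 zmax tool [0.016 0.016 0.016 0.016 0.016 0.016 0.016 0.017] world z [0.049 0.05  0.05  0.05 ]
-1 0.03 zmax tool [0.021 0.021 0.021 0.021 0.021 0.021 0.021 0.022] world z [0.044 0.044 0.044 0.044]
```

View pics/w5.png

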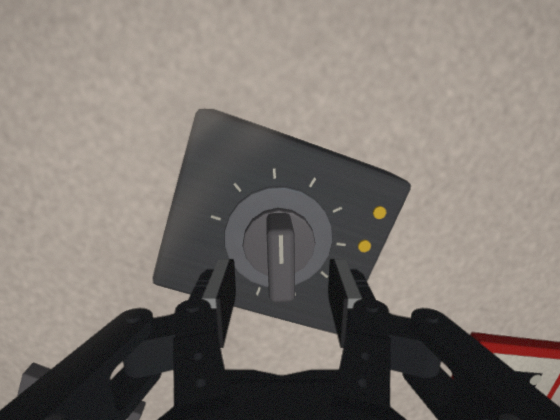

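Run:
```python
from h import *
s=load('wrist');P=cloud(s)
for u,v in((229,264),(229,270),(225,280),(337,264),(337,270),(342,280),(281,230),(281,290)): print(u,v,P[v,u].round(3),s['depth'][v,u])
```

```text
229 264 [0.43  0.367 0.107] 0.1446845
229 270 [0.431 0.366 0.111] 0.14087856
225 280 [0.43  0.367 0.121] 0.13095434
337 264 [0.474 0.386 0.109] 0.14428218
337 270 [0.472 0.386 0.116] 0.13773902
342 280 [0.473 0.386 0.123] 0.1313343
281 230 [0.449 0.385 0.088] 0.16125374
281 290 [0.462 0.355 0.089] 0.16922446
```

Call:
jog_arm(motion=[[0, 0, -2.5, 0, 120], [0, 0, 0, 0, 120], [0, 0, 0, 0, 120]])

```text
t: 5.25
tcp_pos: [0.4592, 0.3685, 0.0425]
tool_rot: [0.546, 0.838, 0.021, 0.014]
force: [0.5, -1.2, 0.9]
finger_gap: 0.528
```

```bash
python3 tip.py w6.png | head -1
python3 - <<'E'
from h import *
s=load('wrist');P=cloud(s)
for u,v in((229,264),(229,270),(225,280),(337,264),(337,270),(342,280),(281,230),(281,290)): print(u,v,P[v,u].round(3),s['depth'][v,u])
E
```

```text
[0.45846438 0.36810715 0.04218168] [0.54573685 0.83760918 0.02025145 0.01311601] [-0.72347216 -0.82411896 -0.2414971 ] 0.5279622249029272 tilt -0.04813622153888186
229 264 [0.431 0.367 0.081] 0.14559394
229 270 [0.432 0.368 0.088] 0.13917229
225 280 [0.431 0.368 0.097] 0.13013385
337 264 [0.475 0.387 0.086] 0.14327715
337 270 [0.474 0.386 0.09 ] 0.13964142
342 280 [0.475 0.386 0.098] 0.13175383
281 230 [0.45  0.386 0.064] 0.16024405
281 290 [0.456 0.368 0.089] 0.14130381
```

View pics/w6.png

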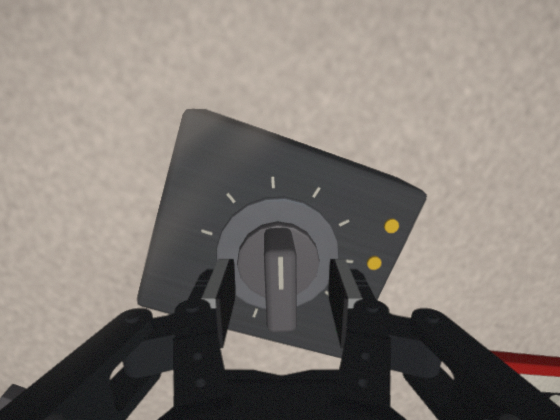

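Tips are now about 8 mm below the bar top and straddle it (bar at (281,280)). One more centimetre down, then close.

Call:
jog_arm(motion=[[-0.1, 0, -1.0, 0, 120], [0, 0, 0, 0, 120], [0, 0, 0, 0, 255], [0, 0, 0, 0, 255], [0, 0, 0, 0, 255], [0, 0, 0, 0, 255]], squeeze=60)

```text
t: 5.8
tcp_pos: [0.4584, 0.3688, 0.0337]
tool_rot: [0.546, 0.838, 0.021, 0.014]
force: [2.7, 1.0, -4.6]
finger_gap: 0.148
```

Call:
jog_arm(motion=[[0, 0, 0, 6, 255], [0, 0, 0, 6, 255], [0, 0, 0, 6, 255], [0, 0, 0, 6, 255], [0, 0, 0, 6, 255]])

```text
t: 6.22
tcp_pos: [0.4569, 0.369, 0.0337]
tool_rot: [0.3, 0.954, 0.023, 0.006]
force: [0.3, 1.2, -0.9]
finger_gap: 0.152
```

Call:
jog_arm(motion=[[0, 0, 0, 6, 255], [0, 0, 0, 6, 255], [0, 0, 0, 6, 255], [0, 0, 0, 6, 255], [0, 0, 0, 6, 255], [0, 0, 0, 6, 255], [0, 0, 0, 5, 255]])

```text
t: 6.8
tcp_pos: [0.4551, 0.3678, 0.0338]
tool_rot: [-0.071, 0.997, 0.021, -0.004]
force: [1.2, -1.6, 1.0]
finger_gap: 0.151
```

```bash
python3 tip.py w7.png | head -1;python3 -c "
from h import *
s=sense();print(s['ft_torque'],np.degrees(s['q'][0]-s['q'][5]))"
```

```text
[0.45464402 0.36778378 0.03377711] [-0.07183076  0.99718073  0.02111215 -0.00502063] [-0.77388109  0.48908682  1.07115105] 0.15343367351671347 tilt -0.005918786781588636
[-0.56451433  0.04750346 -0.78021968] 100.84443407674641
```

View pics/w7.png

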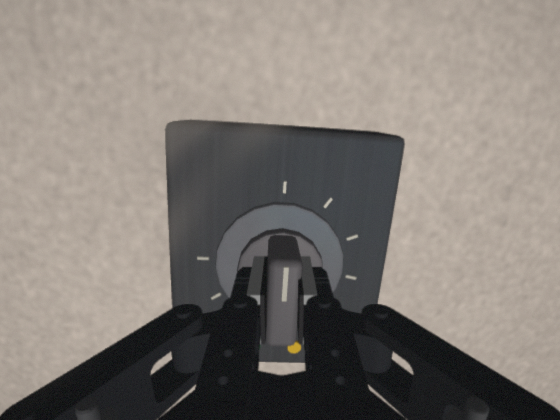

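The white mark, at (285,270), points towards the robot, and the moment of 0.8 N m shows the knob is at its stop. I release, lift and look.

Call:
jog_arm(motion=[[0, 0, 0, -3, 120], [0, 0, 0, 0, 120], [0, 0, 0, 0, 120], [0, 0, 4, 0, 120], [0, 0, 4, 0, 120], [0, 0, 4, 0, 0], [-1, -4, 2, 0, 0]])

```text
t: 7.43
tcp_pos: [0.4438, 0.3332, 0.1678]
tool_rot: [-0.046, 0.999, 0.019, -0.01]
force: [2.0, -0.1, 0.3]
finger_gap: 0.797
```

```bash
python3 tip.py w8.png | head -1;python3 - <<'E'
from h import *
s=load('wrist');P=cloud(s);sh=P.shape[:2]
m=box(sh,120,70,420,260)&(P[...,2]>.08)&(P[...,2]<.095)
print('bar',rect(s,m,.089))
m=box(sh,100,65,450,260)&(P[...,2]>.035)&(P[...,2]<.095)
print('box',rect(s,m,.045))
E
```

```text
[0.43922015 0.32459767 0.16847137] [-0.04552082  0.99877054  0.01466757 -0.01304307] [-3.19567845 -5.20472108  1.14881207] 0.8768142658614004 tilt 0.014356252324527752
bar ((454.9, 364.8), (42.5, 14.7), 4.5, np.int32(848))
box ((445.1, 364.6), (118.9, 117.8), -85.5, np.int32(15152))
```

View pics/w8.png

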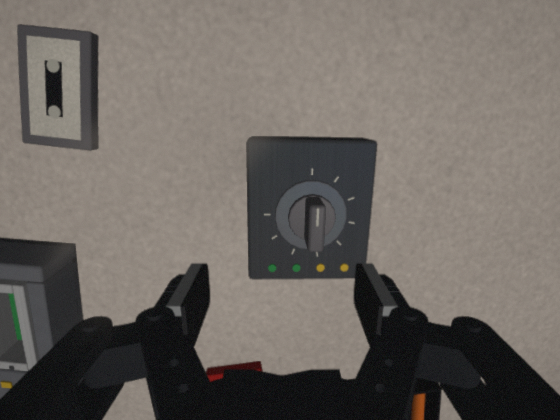

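Released knob: bar angle 4.5° against the box's 4.5°, mark (318,217) towards -x, so it is off. Now to the module.

Call:
jog_arm(motion=[[0.5, -3.5, 1.5, -2, 0], [0.5, -4, 1, -2, 0], [0.5, -4, 0, -2, 0], [0.5, -4, 0, -2, 0], [0.5, -4, 0, -2, 0], [0.5, -4, 0, -2, 0], [0.5, -4, 0, -2, 0], [0.3, -4, 0, -2, 0], [0, -4, 0, 0, 0], [0, -4, 0, 0, 0]])

```text
t: 8.32
tcp_pos: [0.476, -0.0782, 0.1985]
tool_rot: [0.093, 0.996, 0.016, -0.003]
force: [0.8, 0.2, 0.3]
finger_gap: 1.005
```

Call:
jog_arm(motion=[[0, -4, 0, 0, 0], [0, -4, 0, 0, 0], [0, -4, 0, 0, 0], [0, -4, 0, 0, 0], [0, -4, 0, 0, 0], [0, -3, 0, 0, 0], [0, 0, 0, 0, 0], [0, 0, 0, 0, 0]])

```text
t: 8.98
tcp_pos: [0.4718, -0.3287, 0.1978]
tool_rot: [0.098, 0.995, 0.013, -0.001]
force: [-0.3, 0.6, 0.2]
finger_gap: 0.999
```

```bash
python3 tip.py w9.png | head -1;python3 - <<'E'
from h import *
from scipy.spatial.transform import Rotation as Ro
s=load('wrist');P=cloud(s);H=hsv(s);h,S,V=[H[...,i].astype(int) for i in range(3)];sh=h.shape
print(Ro.from_quat(sense()['tool_rot']).as_matrix()[:,2])
print('plate',rect(s,(h>95)&(h<125)&(S>120)&(V>40),.039))
m=(P[...,2]>.06)&(P[...,2]<.074)&(h<18)&(S>150)
print('handle',rect(s,m,.069),np.nanmean(P[m],0))
E
```

```text
[ 0.47196631 -0.32877003  0.19782364] [ 9.73635788e-02  9.95173375e-01  1.22291620e-02 -8.57242296e-04] [ 0.22645778 -0.07044357 -0.45366827] 1.0033298127840047 tilt 0.017404631563668893
[ 6.75140547e-04  2.45072013e-02 -9.99699425e-01]
plate ((489.4, -345.8), (92.4, 44.1), -11.7, np.int32(2423))
handle ((306.6, -348.5), (38.8, 13.4), 76.2, np.int32(789)) [ 0.42068131 -0.29770633  0.06818378]
```

View pics/w9.png

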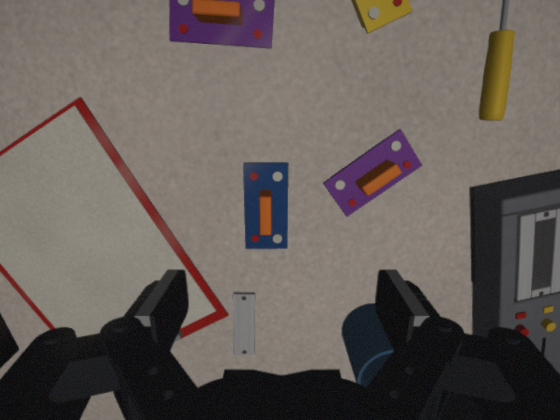

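Wrist view: the blue module is at (266,205) with its handle at (265,212). The purple look-alikes are at (372,172) and (222,20) and the yellow one is at (385,12). Mug and console edge are clear. Next I refine on the handle.

Run:
```python
from h import *
s=load('wrist');P=cloud(s);H=hsv(s);h,S,V=[H[...,i].astype(int) for i in range(3)];sh=h.shape
b=box(sh,240,158,292,252)
m=b&(P[...,2]>.064)&(P[...,2]<.076)
print('handle',rect(s,m,.069),np.nanmean(P[m],0))
m=b&(P[...,2]>.03)
print('plate',rect(s,m,.039))
```

```text
handle ((488.9, -345.7), (39.6, 11.7), -11.8, np.int32(499)) [ 0.48874631 -0.34550073  0.06875314]
plate ((490.0, -345.9), (93.6, 45.9), -11.6, np.int32(3737))
```

Call:
jog_arm(motion=[[1.7, -1.7, 0, 0, 120], [0, 0, -4, 0, 120], [0, 0, -4, 0, 120], [0, 0, -3.5, 0, 120], [0, 0, 0, 0, 120], [0, 0, 0, 0, 120]])

```text
t: 9.53
tcp_pos: [0.4916, -0.3385, 0.0829]
tool_rot: [0.093, 0.996, 0.011, 0.001]
force: [0.9, 0.5, 0.7]
finger_gap: 0.53
```

```bash
cat > mod.py <<'E'
from h import *
import sys
from scipy.spatial.transform import Rotation as Ro
s=snap('wrist',sys.argv[1]);P=cloud(s);st=sense();q=st['tool_rot'];Rt=Ro.from_quat(q).as_matrix()
print(st['tcp_pos'].round(4),'jaw',np.degrees(np.arctan2(Rt[1,1],Rt[0,1])),'z',Rt[:,2].round(4),st['force'].round(1),st['finger_gap'])
H=hsv(s);h,S,V=[H[...,i].astype(int) for i in range(3)];sh=h.shape
b=box(sh,200,120,362,330)
m=b&(P[...,2]>.064)&(P[...,2]<.074)&(h<20)&(S>120)
print('handle',rect(s,m,.069),np.nanmean(P[m],0))
for u,v in((229,264),(229,270),(225,280),(337,264),(337,270),(342,280)): print(u,v,P[v,u].round(3))
E
python3 mod.py w10.png
```

```text
[ 0.491  -0.3378  0.0828] jaw 79.31841608178767 z [ 0.0031  0.0235 -0.9997] [-0.9  0.5 -0.8] 0.5245141833540051
handle ((488.9, -345.5), (40.1, 11.3), -11.3, np.int32(1148)) [ 0.48862306 -0.3454144   0.0688765 ]
229 264 [ 0.476 -0.361  0.124]
229 270 [ 0.477 -0.36   0.128]
225 280 [ 0.476 -0.361  0.137]
337 264 [ 0.485 -0.314  0.123]
337 270 [ 0.485 -0.315  0.13 ]
342 280 [ 0.485 -0.314  0.138]
```

View pics/w10.png

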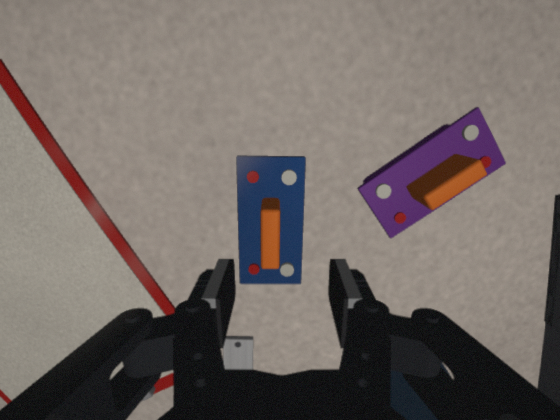

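The handle (270,235) is 6 mm left of the jaw centre, so I shift -y by 6 mm and descend.

Call:
jog_arm(motion=[[-0.2, -0.7, 0, 0, 120], [0, 0, 0, 0, 120], [0, 0, -3, 0, 120], [0, 0, -2, 0, 120], [0, 0, 0, 0, 120]])

```text
t: 10.0
tcp_pos: [0.4956, -0.3502, 0.044]
tool_rot: [0.092, 0.996, 0.004, 0.009]
force: [-0.4, 0.6, -0.1]
finger_gap: 0.529
```

```bash
python3 mod.py w11.png
```

```text
[ 0.4962 -0.3509  0.0456] jaw 79.49926421800687 z [ 0.0204  0.0053 -0.9998] [ 0.4 -0.1  1.4] 0.5297672913265844
handle ((488.7, -345.7), (41.0, 11.6), -11.5, np.int32(1741)) [ 0.48828199 -0.34562671  0.06884633]
229 264 [ 0.48  -0.372  0.084]
229 270 [ 0.48  -0.372  0.088]
225 280 [ 0.479 -0.371  0.099]
337 264 [ 0.488 -0.325  0.084]
337 270 [ 0.488 -0.326  0.091]
342 280 [ 0.488 -0.325  0.1  ]
```

View pics/w11.png

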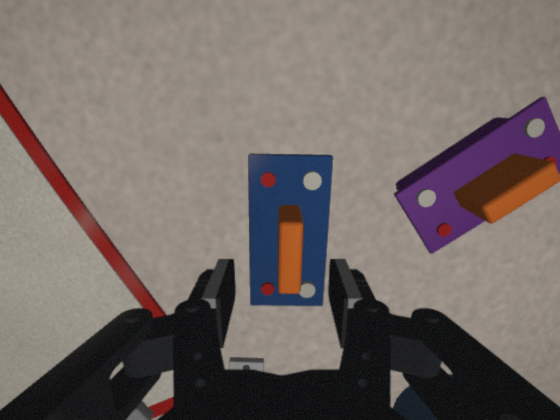

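Call:
jog_arm(motion=[[-0.7, 0.5, 0, 0, 120], [0, 0, 0, 0, 120], [-0.3, 0.2, -3, 0, 120], [0, 0, 0, 0, 120]])

```text
t: 10.38
tcp_pos: [0.4888, -0.3471, 0.0229]
tool_rot: [0.092, 0.996, -0.001, 0.015]
force: [-1.0, 0.6, -0.5]
finger_gap: 0.528
```

```bash
python3 mod.py w12.png
```

```text
[ 0.4915 -0.3497  0.0259] jaw 79.49825200518649 z [ 0.0347 -0.0096 -0.9994] [ 1.3 -0.2  1.5] 0.530845052490552
handle ((487.5, -345.3), (39.8, 11.5), -12.0, np.int32(2022)) [ 0.48704294 -0.34527129  0.06876189]
229 264 [ 0.472 -0.368  0.063]
229 270 [ 0.473 -0.368  0.068]
225 280 [ 0.472 -0.368  0.077]
337 264 [ 0.482 -0.321  0.062]
337 270 [ 0.481 -0.322  0.069]
342 280 [ 0.48  -0.321  0.078]
```

View pics/w12.png

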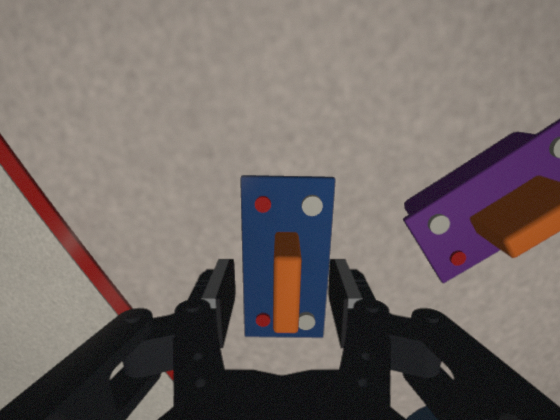

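The jaws now straddle the handle (287,285), but stop-start descents have tilted the tool by about 2°. I lift briefly to recover the tilt and then descend in one stroke.

Call:
jog_arm(motion=[[0, 0, 3, 0, 120], [0, 0, 0, 0, 120], [0, 0, 2, 0, 120], [0, 0, 0, 0, 120], [0, 0, 0, 0, 120]])

```text
t: 10.85
tcp_pos: [0.4951, -0.3534, 0.0864]
tool_rot: [0.092, 0.996, -0.007, 0.022]
force: [-0.6, -0.0, -0.4]
finger_gap: 0.528
```

```bash
python3 mod.py w13.png
```

```text
[ 0.496  -0.3543  0.0871] jaw 79.47737017798993 z [ 0.0453 -0.0205 -0.9988] [ 0.6 -0.4  0.2] 0.5277443906710642
handle ((489.1, -345.6), (39.9, 11.6), -10.4, np.int32(1139)) [ 0.48845343 -0.34559316  0.06886785]
229 264 [ 0.478 -0.374  0.127]
229 270 [ 0.479 -0.374  0.13 ]
225 280 [ 0.477 -0.373  0.141]
337 264 [ 0.486 -0.327  0.127]
337 270 [ 0.487 -0.328  0.131]
342 280 [ 0.486 -0.327  0.14 ]
```

Call:
jog_arm(motion=[[0, 0, 0, 0, 120], [0, 0, 0, 0, 120], [0, 0, 0, 0, 120]])

```text
t: 11.15
tcp_pos: [0.4964, -0.3545, 0.0882]
tool_rot: [0.091, 0.995, -0.009, 0.024]
force: [0.5, 0.3, -0.1]
finger_gap: 0.529
```

Call:
jog_arm(motion=[[0, 0, 4, 0, 120], [0, 0, 4, 0, 120]])

```text
t: 11.32
tcp_pos: [0.4905, -0.3489, 0.1585]
tool_rot: [0.092, 0.996, -0.0, 0.015]
force: [0.8, -1.4, 1.1]
finger_gap: 0.526
```

Call:
jog_arm(motion=[[0, 0, 0, 0, 120], [0, 0, 0, 0, 120]])

```text
t: 11.48
tcp_pos: [0.4934, -0.3516, 0.1646]
tool_rot: [0.092, 0.996, -0.004, 0.019]
force: [-1.1, 0.3, -0.8]
finger_gap: 0.53
```

Call:
jog_arm(motion=[[0, 0, -4, 0, 120], [0, 0, -4, 0, 120]])

```text
t: 11.65
tcp_pos: [0.4994, -0.3576, 0.0919]
tool_rot: [0.091, 0.995, -0.012, 0.028]
force: [-1.1, 0.5, -1.4]
finger_gap: 0.528
```

Call:
jog_arm(motion=[[0, 0, 0, 0, 120], [0, 0, 0, 0, 120]])

```text
t: 11.82
tcp_pos: [0.4946, -0.3528, 0.0831]
tool_rot: [0.092, 0.996, -0.006, 0.021]
force: [0.2, -0.3, 0.2]
finger_gap: 0.528
```

Call:
jog_arm(motion=[[0, 0, 4, 0, 120], [0, 0, 4, 0, 120], [0, 0, 4, 0, 120], [0, 0, 4, 0, 120]])

```text
t: 12.15
tcp_pos: [0.486, -0.3444, 0.2343]
tool_rot: [0.092, 0.996, 0.007, 0.006]
force: [1.2, -0.4, -0.3]
finger_gap: 0.531
```

```bash
cat > tilt.py <<'E'
from h import *
from scipy.spatial.transform import Rotation as Ro
for i in range(3):
    st=sense();Rt=Ro.from_quat(st['tool_rot']).as_matrix();print(st['t'],st['tcp_pos'].round(4),Rt[:,2].round(4),np.degrees(np.arctan2(Rt[1,1],Rt[0,1])).round(1),np.abs(st['qd']).max().round(3)); snapshot('wrist')
E
python3 tilt.py
```

```text
12.15 [ 0.486  -0.3444  0.2343] [ 0.0141  0.0124 -0.9998] 79.4 1.14
12.2 [ 0.4901 -0.3483  0.2441] [ 2.650e-02 -6.000e-04 -9.996e-01] 79.5 0.223
12.25 [ 0.4903 -0.3485  0.2415] [ 0.0272 -0.0013 -0.9996] 79.5 0.1
```

Call:
jog_arm(motion=[[0, 0, -4.1, 0, 120]])

```text
t: 12.38
tcp_pos: [0.493, -0.3512, 0.2051]
tool_rot: [0.092, 0.996, -0.004, 0.018]
force: [0.4, -1.3, -0.7]
finger_gap: 0.529
```

```bash
python3 tilt.py
```

```text
12.3833 [ 0.493  -0.3512  0.2051] [ 0.0358 -0.0105 -0.9993] 79.5 1.194
12.4333 [ 0.4872 -0.3456  0.1932] [ 0.0205  0.0054 -0.9998] 79.4 0.216
12.4833 [ 0.4855 -0.3437  0.193 ] [ 0.0153  0.011  -0.9998] 79.4 0.071
```

Call:
jog_arm(motion=[[0, 0, -4.1, 0, 120]])

```text
t: 12.62
tcp_pos: [0.4908, -0.3489, 0.162]
tool_rot: [0.092, 0.996, 0.0, 0.014]
force: [1.6, -1.8, 1.2]
finger_gap: 0.53
```

```bash
python3 tilt.py
```

```text
12.6167 [ 0.4908 -0.3489  0.162 ] [ 0.0275 -0.0016 -0.9996] 79.5 1.096
12.6667 [ 0.4843 -0.3426  0.15  ] [ 0.0111  0.0154 -0.9998] 79.4 0.213
12.7167 [ 0.483  -0.3412  0.1509] [ 0.0077  0.0189 -0.9998] 79.4 0.061
```

Call:
jog_arm(motion=[[0, 0, -4.1, 0, 120]])

```text
t: 12.85
tcp_pos: [0.4897, -0.3477, 0.1213]
tool_rot: [0.092, 0.996, 0.003, 0.011]
force: [1.0, -2.8, 0.2]
finger_gap: 0.528
```

```bash
python3 tilt.py
```

```text
12.85 [ 0.4897 -0.3477  0.1213] [ 0.0229  0.0033 -0.9997] 79.5 1.075
12.9 [ 0.4833 -0.3416  0.1093] [ 0.007   0.0198 -0.9998] 79.4 0.202
12.95 [ 0.4819 -0.34    0.1105] [ 0.0036  0.0233 -0.9997] 79.4 0.066
```

Call:
jog_arm(motion=[[0, 0, 4, 0, 120], [0, 0, 4, 0, 120], [0, 0, 4, 0, 120], [0, 0, 4, 0, 120], [0, 0, 4, 0, 120]])

```text
t: 13.42
tcp_pos: [0.4784, -0.3363, 0.3188]
tool_rot: [0.092, 0.996, 0.015, -0.002]
force: [0.1, -0.2, -0.8]
finger_gap: 0.526
```

```bash
python3 tilt.py
```

```text
13.4167 [ 0.4784 -0.3363  0.3188] [-0.0022  0.0297 -0.9996] 79.4 1.088
13.4667 [ 0.482  -0.3398  0.3287] [ 0.0106  0.0162 -0.9998] 79.4 0.208
13.5167 [ 0.482  -0.3398  0.3255] [ 0.0102  0.0167 -0.9998] 79.4 0.123
```

Radial tilt is now about zero, with a 1° residual about the other axis, which is acceptable. I descend onto the handle.

Call:
jog_arm(motion=[[0.3, -0.2, -4, 0, 120], [0, 0, -4, 0, 120], [0, 0, -4, 0, 120], [0, 0, -4, 0, 120], [0, 0, -4, 0, 120]])

```text
t: 13.98
tcp_pos: [0.4897, -0.3461, 0.138]
tool_rot: [0.092, 0.996, -0.003, 0.017]
force: [0.2, -0.5, 0.0]
finger_gap: 0.531
```

```bash
python3 tilt.py; python3 mod.py w14.png
```

```text
13.9833 [ 0.4897 -0.3461  0.138 ] [ 0.0341 -0.0085 -0.9994] 79.5 1.096
14.0333 [ 0.4851 -0.3416  0.1293] [ 0.022   0.004  -0.9997] 79.5 0.238
14.0833 [ 0.4853 -0.3417  0.1322] [ 0.0216  0.0045 -0.9998] 79.5 0.1
[ 0.4895 -0.346   0.1384] jaw 79.4781996689511 z [ 0.0315 -0.0058 -0.9995] [0.  0.2 0. ] 0.5288112034035479
handle ((489.2, -345.5), (39.9, 11.4), -11.0, np.int32(744)) [ 0.4886858  -0.34562167  0.06887193]
229 264 [ 0.471 -0.365  0.176]
229 270 [ 0.472 -0.365  0.181]
225 280 [ 0.471 -0.365  0.19 ]
337 264 [ 0.48  -0.318  0.176]
337 270 [ 0.48  -0.319  0.182]
342 280 [ 0.48  -0.318  0.19 ]
```

```bash
sed -i 's/range(3)/range(int(sys.argv[1]) if len(sys.argv)>1 else 3)/; 1i import sys' tilt.py; python3 tilt.py 7
```

```text
14.1833 [ 0.4895 -0.346   0.1384] [ 0.0315 -0.0058 -0.9995] 79.5 0.054
14.2333 [ 0.4907 -0.3471  0.14  ] [ 0.0345 -0.009  -0.9994] 79.5 0.027
14.2833 [ 0.4912 -0.3477  0.1408] [ 0.0361 -0.0106 -0.9993] 79.5 0.014
14.3333 [ 0.4912 -0.3477  0.141 ] [ 0.0364 -0.011  -0.9993] 79.5 0.007
14.3833 [ 0.4911 -0.3476  0.1409] [ 0.0363 -0.011  -0.9993] 79.5 0.01
14.4333 [ 0.4909 -0.3474  0.1405] [ 0.0359 -0.0105 -0.9993] 79.5 0.014
14.4833 [ 0.4906 -0.3471  0.1401] [ 0.0353 -0.0098 -0.9993] 79.5 0.013
```

Call:
jog_arm(motion=[[0, 0, -4, 0, 120]])

```text
t: 14.62
tcp_pos: [0.4956, -0.352, 0.1072]
tool_rot: [0.091, 0.995, -0.009, 0.025]
force: [1.4, -2.3, 0.2]
finger_gap: 0.53
```

```bash
python3 tilt.py 2
```

```text
14.6167 [ 0.4956 -0.352   0.1072] [ 0.0477 -0.0228 -0.9986] 79.5 1.121
14.6667 [ 0.4896 -0.3462  0.0956] [ 0.0329 -0.0074 -0.9994] 79.5 0.212
```

Call:
jog_arm(motion=[[0, 0, -2, 0, 120]])

```text
t: 14.8
tcp_pos: [0.4896, -0.346, 0.0791]
tool_rot: [0.092, 0.996, -0.002, 0.016]
force: [1.6, -0.4, 0.0]
finger_gap: 0.527
```

```bash
python3 tilt.py 2
```

```text
14.8 [ 0.4896 -0.346   0.0791] [ 0.0323 -0.0067 -0.9995] 79.5 0.535
14.85 [ 0.4863 -0.3428  0.0736] [ 0.0247  0.0012 -0.9997] 79.5 0.103
```

Call:
jog_arm(motion=[[0, 0, 0, 0, 120]])

```text
t: 14.98
tcp_pos: [0.486, -0.3425, 0.0754]
tool_rot: [0.092, 0.996, 0.002, 0.012]
force: [-0.0, -0.3, 0.5]
finger_gap: 0.533
```

```bash
python3 tilt.py 5; python3 mod.py w15.png
```

```text
14.9833 [ 0.486  -0.3425  0.0754] [ 0.0236  0.0024 -0.9997] 79.5 0.026
15.0333 [ 0.486  -0.3424  0.0755] [ 0.0237  0.0023 -0.9997] 79.5 0.012
15.0833 [ 0.4863 -0.3427  0.0759] [ 0.0246  0.0013 -0.9997] 79.5 0.015
15.1333 [ 0.4866 -0.343   0.0761] [ 2.530e-02  6.000e-04 -9.997e-01] 79.5 0.008
15.1833 [ 0.4866 -0.3431  0.0761] [ 2.550e-02  4.000e-04 -9.997e-01] 79.5 0.004
[ 0.4865 -0.343   0.0758] jaw 79.47982447873038 z [ 2.530e-02  6.000e-04 -9.997e-01] [-0.6 -0.3  0.7] 0.5293693362928776
handle ((488.6, -345.3), (40.6, 11.2), -11.2, np.int32(1183)) [ 0.48817499 -0.34534235  0.06884012]
229 264 [ 0.47  -0.364  0.116]
229 270 [ 0.471 -0.364  0.12 ]
225 280 [ 0.47  -0.364  0.131]
337 264 [ 0.479 -0.317  0.116]
337 270 [ 0.479 -0.318  0.123]
342 280 [ 0.479 -0.318  0.131]
```

Call:
jog_arm(motion=[[0.4, -0.4, -3.6, 0, 120]])

```text
t: 15.37
tcp_pos: [0.4942, -0.3504, 0.0459]
tool_rot: [0.091, 0.996, -0.003, 0.018]
force: [0.5, -0.8, 1.0]
finger_gap: 0.529
```

```bash
python3 tilt.py 2
```

```text
15.3667 [ 0.4942 -0.3504  0.0459] [ 0.0346 -0.0091 -0.9994] 79.5 0.851
15.4167 [ 0.4905 -0.3472  0.0352] [ 0.0239  0.0019 -0.9997] 79.5 0.158
```

Call:
jog_arm(motion=[[0, 0, 0, 0, 120]])

```text
t: 15.55
tcp_pos: [0.4882, -0.3448, 0.0358]
tool_rot: [0.092, 0.996, 0.005, 0.009]
force: [-0.1, -0.4, -0.3]
finger_gap: 0.53
```

```bash
python3 tilt.py 4; python3 mod.py w16.png
```

```text
15.55 [ 0.4882 -0.3448  0.0358] [ 0.0186  0.0076 -0.9998] 79.5 0.034
15.6 [ 0.488  -0.3447  0.0359] [ 0.0184  0.0076 -0.9998] 79.5 0.028
15.65 [ 0.4885 -0.345   0.0367] [ 0.0197  0.0063 -0.9998] 79.5 0.021
15.7 [ 0.4889 -0.3454  0.0372] [ 0.0208  0.0052 -0.9998] 79.5 0.013
[ 0.4892 -0.3457  0.0376] jaw 79.47407337558 z [ 0.0217  0.0043 -0.9998] [-0.8  0.6 -0.1] 0.5327989037333428
handle ((488.4, -345.5), (41.0, 11.5), -11.7, np.int32(1759)) [ 0.48782462 -0.34536461  0.06878968]
229 264 [ 0.473 -0.367  0.078]
229 270 [ 0.474 -0.367  0.082]
225 280 [ 0.473 -0.367  0.092]
337 264 [ 0.482 -0.32   0.077]
337 270 [ 0.482 -0.321  0.083]
342 280 [ 0.481 -0.32   0.093]
```

Call:
jog_arm(motion=[[0.3, -0.3, -2.4, 0, 120]])

```text
t: 15.88
tcp_pos: [0.4947, -0.351, 0.0183]
tool_rot: [0.092, 0.996, 0.0, 0.014]
force: [1.1, 0.8, 1.9]
finger_gap: 0.529
```

```bash
python3 tilt.py 2
```

```text
15.8833 [ 0.4947 -0.351   0.0183] [ 0.0282 -0.0025 -0.9996] 79.5 0.527
15.9333 [ 0.4928 -0.3495  0.0125] [ 0.023   0.0029 -0.9997] 79.5 0.096
```

Call:
jog_arm(motion=[[0, 0, 0, 0, 120]])

```text
t: 16.07
tcp_pos: [0.4915, -0.3481, 0.0134]
tool_rot: [0.092, 0.996, 0.004, 0.01]
force: [0.6, 0.7, 0.0]
finger_gap: 0.532
```

```bash
python3 tilt.py 4; python3 mod.py w17.png
```

```text
16.0667 [ 0.4915 -0.3481  0.0134] [ 0.02    0.006  -0.9998] 79.5 0.002
16.1167 [ 0.4915 -0.3482  0.0135] [ 0.0202  0.0058 -0.9998] 79.5 0.008
16.1667 [ 0.4917 -0.3483  0.0137] [ 0.0207  0.0052 -0.9998] 79.5 0.005
16.2167 [ 0.4919 -0.3485  0.0139] [ 0.0211  0.0048 -0.9998] 79.5 0.004
[ 0.4919 -0.3485  0.0138] jaw 79.46988618300777 z [ 0.0212  0.0047 -0.9998] [0.1 0.4 0.2] 0.529251826581623
handle ((486.0, -344.9), (35.8, 11.5), -10.9, np.int32(2149)) [ 0.48535911 -0.34495611  0.06875902]
229 264 [ 0.476 -0.37   0.053]
229 270 [ 0.476 -0.369  0.06 ]
225 280 [ 0.476 -0.37   0.068]
337 264 [ 0.484 -0.323  0.056]
337 270 [ 0.485 -0.324  0.059]
342 280 [ 0.484 -0.323  0.07 ]
```

View pics/w17.png

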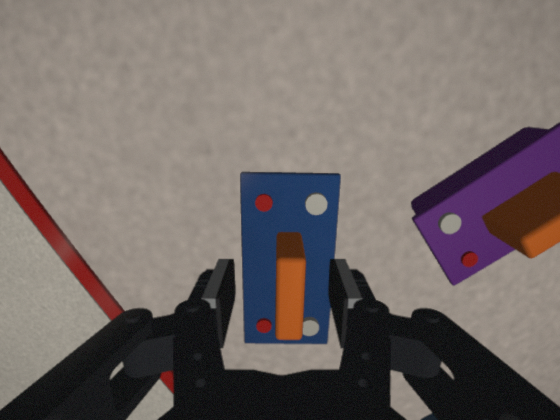

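Call:
jog_arm(motion=[[-0.2, 0.3, -0.1, 0, 120], [0, 0, 0, 0, 255], [0, 0, 0, 0, 255], [0, 0, 0, 0, 255], [0, 0, 0, 0, 255], [0, 0, 0, 0, 255]], squeeze=70)

```text
t: 16.82
tcp_pos: [0.49, -0.3453, 0.0143]
tool_rot: [0.092, 0.996, 0.003, 0.011]
force: [-0.3, 0.0, -0.7]
finger_gap: 0.126
```

```bash
python3 tilt.py 2; python3 mod.py w18.png
```

```text
16.8167 [ 0.49   -0.3453  0.0143] [ 0.0224  0.0034 -0.9997] 79.5 0.002
16.8667 [ 0.49   -0.3453  0.0144] [ 0.0224  0.0034 -0.9997] 79.5 0.003
[ 0.49   -0.3453  0.0144] jaw 79.48384359715409 z [ 0.0224  0.0035 -0.9997] [ 0.4 -0.1  0.1] 0.12518958238851774
handle ((484.5, -345.2), (34.3, 12.0), -10.9, np.int32(1985)) [ 0.48396226 -0.3451924   0.0689058 ]
229 264 [ 0.5   -0.382 -0.   ]
229 270 [ 0.505 -0.383 -0.   ]
225 280 [ 0.511 -0.387 -0.   ]
337 264 [ 0.513 -0.314 -0.   ]
337 270 [ 0.517 -0.315  0.   ]
342 280 [ 0.525 -0.313  0.   ]
```

View pics/w18.png

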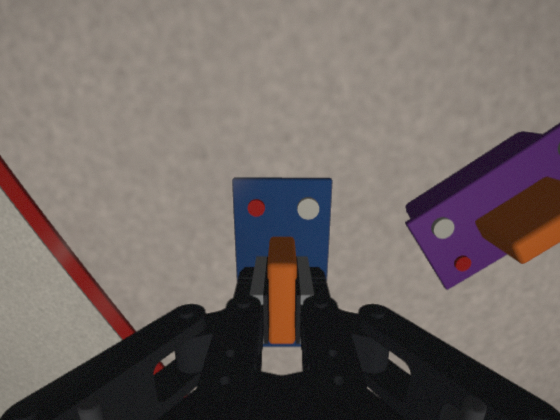

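Grasped: gap 0.125, about 11 mm, with the handle (282,295) between the pads. I lift clear.

Call:
jog_arm(motion=[[0, 0, 4, 0, 255], [0, 0, 4, 0, 255], [0, 0, 4, 0, 255], [0, 0, 3, 0, 255]])

```text
t: 17.3
tcp_pos: [0.4825, -0.3381, 0.155]
tool_rot: [0.092, 0.996, 0.013, -0.001]
force: [0.6, -0.8, -0.3]
finger_gap: 0.129
```

```bash
python3 tilt.py 6
python3 - <<'E'
from h import *
s=snap('top','t2.png'); im=cv2.imread('pics/t2.png'); cv2.imwrite('pics/t2c.png',cv2.resize(im[145:205,215:305],None,fx=8,fy=8,interpolation=cv2.INTER_CUBIC))
g=im[145:205,215:305].max(2)
for r in (155,160,165,172,180,185): print(r,g[r-145,5:40].tolist())
for c in (233,237,241): print(c,g[:,c-215].tolist())
E
```

```text
17.3 [ 0.4825 -0.3381  0.155 ] [ 7.000e-04  2.620e-02 -9.997e-01] 79.4 0.801
17.35 [ 0.4851 -0.3406  0.1608] [ 0.0079  0.0187 -0.9998] 79.4 0.168
17.4 [ 0.485  -0.3407  0.1583] [ 0.008   0.0185 -0.9998] 79.4 0.071
17.45 [ 0.4836 -0.3392  0.1556] [ 0.0043  0.0223 -0.9997] 79.4 0.061
17.5 [ 0.4822 -0.3379  0.1534] [ 8.000e-04  2.590e-02 -9.997e-01] 79.4 0.041
17.55 [ 0.4814 -0.3371  0.1521] [-0.0014  0.0282 -0.9996] 79.4 0.026
155 [107, 108, 106, 104, 95, 97, 132, 157, 162, 160, 147, 134, 136, 139, 138, 137, 129, 127, 133, 140, 145, 148, 149, 145, 150, 158, 156, 136, 129, 147, 159, 161, 161, 162, 159]
160 [109, 107, 106, 103, 91, 91, 131, 157, 162, 158, 130, 81, 53, 60, 68, 73, 74, 74, 74, 73, 71, 62, 70, 111, 145, 160, 158, 136, 128, 148, 159, 161, 162, 163, 158]
165 [108, 107, 106, 103, 88, 86, 130, 158, 163, 158, 129, 78, 58, 93, 122, 134, 136, 135, 136, 136, 132, 107, 90, 132, 157, 163, 160, 141, 139, 155, 161, 161, 163, 162, 157]
172 [108, 106, 105, 101, 85, 90, 135, 159, 163, 158, 128, 79, 75, 119, 138, 138, 136, 137, 136, 136, 132, 106, 92, 136, 160, 163, 159, 139, 145, 160, 162
[... 531 characters left out ...]
2, 113, 114, 114, 114, 111, 99, 104, 146, 163, 159, 124, 83, 81, 98, 107, 108, 109, 103, 81, 54, 44, 89, 147, 167, 170]
237 [115, 108, 106, 106, 107, 102, 88, 87, 103, 125, 127, 102, 76, 66, 60, 74, 113, 131, 135, 136, 135, 135, 136, 136, 136, 136, 136, 137, 136, 136, 136, 136, 136, 136, 136, 136, 136, 136, 137, 133, 118, 111, 139, 144, 131, 100, 77, 82, 97, 104, 106, 107, 103, 82, 55, 44, 87, 146, 167, 171]
241 [170, 146, 109, 103, 105, 102, 96, 119, 149, 159, 148, 115, 80, 67, 61, 62, 86, 98, 101, 103, 107, 108, 108, 108, 107, 106, 107, 106, 106, 105, 106, 105, 104, 106, 110, 111, 111, 110, 108, 103, 87, 95, 140, 158, 155, 122, 85, 84, 98, 107, 108, 109, 105, 85, 57, 44, 86, 143, 165, 169]
```

View pics/t2c.png

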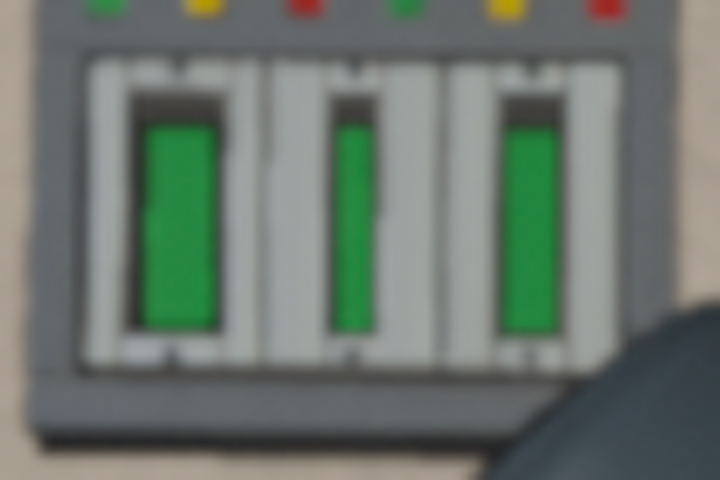

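View pics/t2.png

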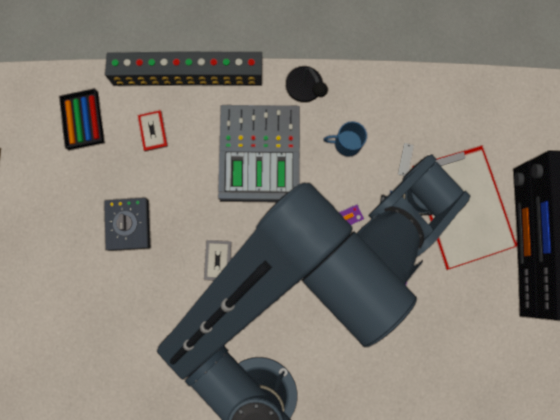

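```bash
python3 tilt.py 1
python3 - <<'E'
from h import *
s=load('top')
print(onplane(s,[(236.45,171.2)],.06))
# seams/slot edges at rows -> yaw : left slot edge row 160 & 185 ; console sides
im=s['img'].max(2).astype(float)
def edge(r,c0,c1,lev,rise):
    g=im[r,c0:c1]
    for i in range(len(g)-1):
        if (g[i]<lev<=g[i+1]) if rise else (g[i]>lev>=g[i+1]): return c0+i+(lev-g[i])/(g[i+1]-g[i])
rows=np.arange(158,186)
for nm,c0,c1,lev,ri in(('bayL',222,232,125,1),('slotR',238,248,118,1),('slotL',227,235,110,0)):
    pts=[(edge(r,c0,c1,lev,ri),r) for r in rows]; pts=[p for p in pts if p[0] is not None]
    w=onplane(s,pts,.06); f=np.polyfit(w[:,0],w[:,1],1); print(nm,np.degrees(np.arctan(f[0])),np.polyval(f,.605))
E
```

```text
17.65 [ 0.481  -0.3367  0.151 ] [-0.003   0.03   -0.9995] 79.4 0.007
[[0.59941915 0.06411407 0.06      ]]
bayL 1.06079817865178 0.09293681241719692
slotR -0.026869790493701886 0.04710682996168349
slotL -0.10763399591950414 0.08084892742258078
```

Call:
jog_arm(motion=[[0.9, 3.7, 1, 1.2, 255], [1, 3.7, 1, 1.2, 255], [1, 3.7, 1, 1.2, 255], [1, 3.7, 0, 1.2, 255], [1.5, 3.7, 0, 1.2, 255], [2, 3.5, 0, 1.2, 255], [2.2, 3.5, 0, 1.2, 255], [2.2, 3.5, 0, 1.2, 255], [2.4, 3.2, 0, 1.2, 255], [2.4, 3.2, 0, 1.2, 255]])

```text
t: 18.53
tcp_pos: [0.6385, 0.0248, 0.1655]
tool_rot: [-0.009, 1.0, 0.018, -0.019]
force: [1.3, -0.4, -1.2]
finger_gap: 0.123
```

Call:
jog_arm(motion=[[2.4, 3, 0, 0, 255], [2, 2, 0, 0, 255], [0, 0, 0, 0, 255]])

```text
t: 18.78
tcp_pos: [0.6853, 0.0861, 0.1592]
tool_rot: [-0.013, 1.0, 0.019, -0.021]
force: [0.5, 0.7, -1.3]
finger_gap: 0.127
```

```bash
python3 tilt.py 6; python3 mod.py w20.png | head -1
```

```text
18.7833 [0.6853 0.0861 0.1592] [-0.0431  0.0384 -0.9983] 91.4 0.063
18.8333 [0.6828 0.0846 0.1584] [-0.0475  0.0374 -0.9982] 91.4 0.075
18.8833 [0.6814 0.0825 0.1586] [-0.0494  0.0363 -0.9981] 91.3 0.044
18.9333 [0.6809 0.0811 0.1591] [-0.0493  0.0359 -0.9981] 91.2 0.032
18.9833 [0.6809 0.0803 0.1597] [-0.0485  0.0359 -0.9982] 91.1 0.02
19.0333 [0.6811 0.0798 0.1603] [-0.0475  0.0361 -0.9982] 91.1 0.017
[0.6817 0.0794 0.1613] jaw 91.03581467564233 z [-0.0457  0.0363 -0.9983] [ 1.1 -1.4 -1.2] 0.1245212820176371
```

View pics/w20.png

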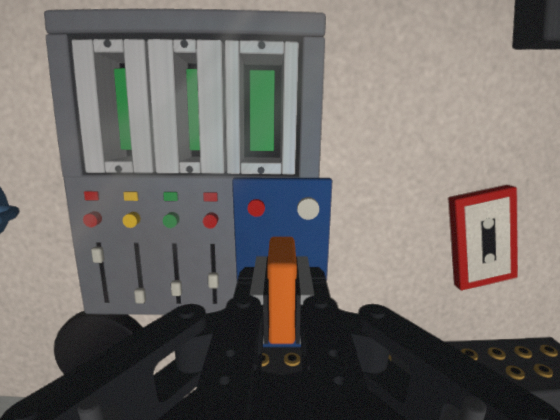

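Wrist view: the console is inverted here, with the robot side at the top. The wide bay is at (262,105) on the +y side, and the held module's blue plate is at (282,230). I measure the slot at rim height.

Run:
```python
from h import *
s=load('wrist');P=cloud(s);H=hsv(s);h,S,V=[H[...,i].astype(int) for i in range(3)];sh=h.shape
im=cv2.imread('pics/w20.png'); cv2.imwrite('pics/w20c.png',cv2.resize(im[25:185,215:315],None,fx=3.7,fy=3.7,interpolation=cv2.INTER_CUBIC))
z=P[...,2]
for nm,(x0,x1) in dict(wide=(240,285),mid=(172,212),slim=(98,140)).items():
    m=box(sh,x0,45,x1,170)&((z<.050)|((V<105)|(S>90)))
    print(nm,rect(s,m,.06))
print(np.nanmedian(z[60:150,229:236]),np.nanmedian(z[60:150,290:296]))
for r in(80,105,130): print(r,V[r,222:312].tolist())
for c in (255,262,270): print(c,V[30:62,c].tolist(),V[145:185,c].tolist())
```

```text
wide ((600.0, 65.0), (85.6, 34.8), -0.6, np.int32(4663))
mid ((599.7, 5.0), (85.0, 18.1), 0.3, np.int32(2360))
slim ((599.6, -54.8), (84.6, 24.2), -0.2, np.int32(3066))
0.06008009485042848 0.06009746162997537
80 [120, 99, 99, 120, 151, 163, 161, 163, 165, 165, 164, 161, 161, 164, 162, 159, 147, 121, 100, 100, 98, 92, 81, 75, 75, 76, 75, 85, 121, 131, 132, 132, 132, 132, 133, 132, 135, 135, 134, 134, 134, 133, 135, 135, 137, 133, 136, 138, 136, 136, 136, 134, 101, 69, 63, 64, 63, 63, 63, 72, 82, 97, 141, 167, 168, 169, 170, 174, 171, 168, 165, 168, 170, 168, 156, 130, 79, 69, 69, 77, 90, 103, 111, 112, 110, 111, 112, 112, 111, 110]
105 [131, 108, 107, 121, 145, 157, 163, 164, 165, 168, 166, 164, 163, 165, 167, 166, 154, 120, 100, 96, 94, 90, 73, 68, 63, 66, 67, 76, 120, 133, 134, 133, 134, 134, 137, 136, 134, 134, 136, 134, 136, 135, 136, 137, 135, 136, 136, 138, 134, 137, 136, 128, 83, 71, 71, 71, 72, 71, 73, 82, 91, 127, 154, 167, 168, 170, 173, 172, 172, 167, 168, 169, 171, 167, 140, 78, 62, 64, 67, 83, 97, 108, 111, 109, 107, 109, 109, 111, 109, 109]
130 [154, 117, 93, 94, 132, 16
[... 678 characters left out ...]
7, 68, 56, 70, 67, 67, 89, 101, 109, 111, 108, 111]
262 [103, 98, 91, 87, 73, 62, 65, 65, 64, 71, 76, 88, 81, 83, 82, 83, 85, 85, 94, 144, 158, 160, 151, 134, 96, 87, 88, 88, 90, 90, 89, 88] [138, 137, 137, 136, 135, 123, 69, 57, 56, 55, 53, 57, 66, 75, 76, 74, 77, 94, 145, 172, 170, 158, 108, 80, 77, 75, 80, 87, 103, 60, 53, 66, 74, 66, 88, 101, 110, 111, 111, 109]
270 [107, 100, 98, 93, 80, 68, 67, 70, 71, 74, 82, 116, 153, 161, 162, 162, 164, 163, 165, 165, 165, 164, 158, 142, 103, 91, 91, 91, 89, 89, 91, 91] [138, 139, 140, 142, 137, 125, 63, 50, 50, 51, 49, 50, 64, 73, 76, 73, 75, 92, 146, 174, 181, 180, 181, 181, 179, 179, 177, 175, 146, 75, 51, 67, 72, 65, 89, 100, 110, 110, 109, 113]
```

View pics/w20c.png

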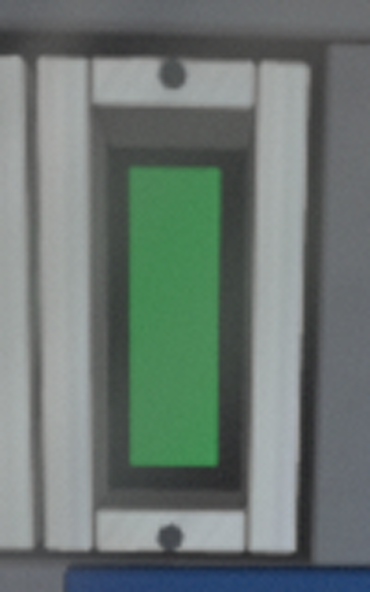

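The wide slot is at (600.0, 65.0) mm, 85.6 x 34.8 mm, yaw about 0°. The middle (18 mm) and far (24 mm) slots are clearly narrower. I move back above it.

Call:
jog_arm(motion=[[-4, -0.7, 1, -1, 255], [-4, -0.7, 0, 0, 255]])

```text
t: 19.3
tcp_pos: [0.6088, 0.0631, 0.1687]
tool_rot: [0.001, 1.0, 0.019, -0.018]
force: [0.2, -0.4, -1.1]
finger_gap: 0.124
```

```bash
python3 tilt.py 7
```

```text
19.3 [0.6088 0.0631 0.1687] [-0.0368  0.0371 -0.9986] 89.8 1.292
19.35 [0.5929 0.0629 0.1653] [-0.0602  0.0374 -0.9975] 89.8 0.16
19.4 [0.5966 0.0636 0.1657] [-0.0566  0.0385 -0.9977] 89.8 0.178
19.45 [0.6023 0.0634 0.1672] [-0.0471  0.0381 -0.9982] 89.8 0.147
19.5 [0.6063 0.0633 0.1683] [-0.0407  0.0376 -0.9985] 89.8 0.096
19.55 [0.6084 0.0634 0.1689] [-0.0377  0.0373 -0.9986] 89.8 0.055
19.6 [0.6095 0.0636 0.1691] [-0.0365  0.0372 -0.9986] 89.9 0.026
```

Turning about world z turns the tool tilt with it. So I yaw by +32°, pump the tilt with down-strokes and turn back, which should level the module.

Call:
jog_arm(motion=[[-0.2, 0, 0, 6.4, 255], [0, 0, 0, 6.4, 255], [0, 0, 0, 6.4, 255], [0, 0, 0, 6.4, 255], [0, 0, 0, 6.4, 255]])

```text
t: 20.07
tcp_pos: [0.6165, 0.0622, 0.1713]
tool_rot: [-0.286, 0.958, 0.012, -0.017]
force: [0.6, 0.6, -1.2]
finger_gap: 0.126
```

```bash
python3 tilt.py 5|tail -2
```

```text
20.2167 [0.616  0.0624 0.1712] [-0.0404  0.0132 -0.9991] 122.7 0.016
20.2667 [0.6156 0.0624 0.171 ] [-0.0411  0.0132 -0.9991] 122.7 0.015
```

Call:
jog_arm(motion=[[0, 0, 4.1, 0, 255]])

```text
t: 20.4
tcp_pos: [0.6093, 0.0626, 0.2041]
tool_rot: [-0.281, 0.959, 0.016, -0.027]
force: [0.2, -0.2, -2.7]
finger_gap: 0.129
```

```bash
python3 tilt.py 6|tail -2
```

```text
20.6 [0.6164 0.0622 0.2134] [-0.0378  0.013  -0.9992] 122.7 0.049
20.65 [0.6152 0.0624 0.2121] [-0.0411  0.0132 -0.9991] 122.7 0.027
```

Call:
jog_arm(motion=[[0, 0, 4.1, 0, 255]])

```text
t: 20.78
tcp_pos: [0.6079, 0.0627, 0.2432]
tool_rot: [-0.281, 0.959, 0.016, -0.029]
force: [-0.1, -0.1, -2.8]
finger_gap: 0.13
```

```bash
python3 tilt.py 6|tail -2
```

```text
20.9833 [0.6148 0.0624 0.2523] [-0.0419  0.0133 -0.999 ] 122.7 0.041
21.0333 [0.6138 0.0624 0.2512] [-0.0446  0.0136 -0.9989] 122.7 0.02
```

Call:
jog_arm(motion=[[0, 0, -4.1, 0, 255], [0, 0, -4.1, 0, 255], [0, 0, 0, 0, 255]])

```text
t: 21.33
tcp_pos: [0.6129, 0.0625, 0.1666]
tool_rot: [-0.281, 0.959, 0.013, -0.02]
force: [-0.7, 0.5, -1.6]
finger_gap: 0.125
```

```bash
python3 tilt.py 7
```

```text
21.3333 [0.6129 0.0625 0.1666] [-0.0446  0.0135 -0.9989] 122.7 0.08
21.3833 [0.6145 0.0625 0.1697] [-0.0408  0.0133 -0.9991] 122.7 0.093
21.4333 [0.6172 0.0623 0.1726] [-0.0343  0.0128 -0.9993] 122.7 0.072
21.4833 [0.6191 0.0622 0.1748] [-0.0291  0.0124 -0.9995] 122.7 0.043
21.5333 [0.6203 0.0621 0.1762] [-0.0258  0.012  -0.9996] 122.7 0.024
21.5833 [0.6208 0.0621 0.1769] [-0.0241  0.0119 -0.9996] 122.7 0.013
21.6333 [0.6208 0.0621 0.1772] [-0.0235  0.0119 -0.9997] 122.7 0.006
```

Call:
jog_arm(motion=[[0, 0, 4.1, 0, 255]])

```text
t: 21.77
tcp_pos: [0.6153, 0.0623, 0.2104]
tool_rot: [-0.281, 0.959, 0.012, -0.017]
force: [-0.2, -0.5, -2.7]
finger_gap: 0.123
```

```bash
python3 tilt.py 2
```

```text
21.7667 [0.6153 0.0623 0.2104] [-0.0394  0.0131 -0.9991] 122.7 1.098
21.8167 [0.6233 0.062  0.2238] [-0.0156  0.0112 -0.9998] 122.7 0.2
```

Call:
jog_arm(motion=[[0, 0, 4.1, 0, 255]])

```text
t: 21.95
tcp_pos: [0.6211, 0.062, 0.2537]
tool_rot: [-0.282, 0.959, 0.008, -0.008]
force: [-1.1, -0.0, -3.3]
finger_gap: 0.127
```

```bash
python3 tilt.py 2
```

```text
21.95 [0.6211 0.062  0.2537] [-0.02    0.0116 -0.9997] 122.7 0.967
22.0 [0.6284 0.0618 0.2666] [ 0.0033  0.0097 -0.9999] 122.7 0.176
```

Call:
jog_arm(motion=[[0, 0, -4.1, 0, 255], [0, 0, -4.1, 0, 255], [0, 0, 0, 0, 255]])

```text
t: 22.3
tcp_pos: [0.6367, 0.0613, 0.1927]
tool_rot: [-0.282, 0.959, -0.001, 0.017]
force: [-1.4, 0.1, -2.7]
finger_gap: 0.126
```

```bash
python3 tilt.py 7|tail -3
```

```text
22.5 [0.6426 0.061  0.2006] [ 0.0479  0.0063 -0.9988] 122.8 0.007
22.55 [0.6426 0.061  0.2007] [ 0.0482  0.0062 -0.9988] 122.8 0.006
22.6 [0.6425 0.061  0.2006] [ 0.048   0.0062 -0.9988] 122.8 0.009
```

Call:
jog_arm(motion=[[-0.5, 0, -3.5, 0, 255]])

```text
t: 22.73
tcp_pos: [0.6449, 0.0605, 0.1735]
tool_rot: [-0.282, 0.959, -0.007, 0.033]
force: [2.3, -1.4, -1.3]
finger_gap: 0.125
```

```bash
python3 tilt.py 2
```

```text
22.7333 [0.6449 0.0605 0.1735] [ 0.0674  0.0047 -0.9977] 122.7 1.044
22.7833 [0.6358 0.061  0.1625] [ 0.0455  0.0063 -0.9989] 122.8 0.206
```

Call:
jog_arm(motion=[[0, 0, 4, 0, 255], [0, 0, 0, 0, 255]])

```text
t: 23.0
tcp_pos: [0.6319, 0.0614, 0.2022]
tool_rot: [-0.282, 0.959, -0.001, 0.016]
force: [3.0, -0.1, 0.6]
finger_gap: 0.128
```

```bash
python3 tilt.py 6
```

```text
23.0 [0.6319 0.0614 0.2022] [ 0.0318  0.0076 -0.9995] 122.8 0.121
23.05 [0.629  0.0615 0.1983] [ 0.0243  0.0081 -0.9997] 122.8 0.073
23.1 [0.6276 0.0616 0.1966] [ 0.0211  0.0083 -0.9997] 122.8 0.035
23.15 [0.627  0.0616 0.1957] [ 0.0196  0.0084 -0.9998] 122.8 0.016
23.2 [0.6267 0.0617 0.1951] [ 0.0188  0.0086 -0.9998] 122.8 0.01
23.25 [0.6266 0.0617 0.1948] [ 0.0183  0.0086 -0.9998] 122.8 0.008
```

Call:
jog_arm(motion=[[-0.6, 0.1, 0, -6.6, 255], [-0.5, 0.1, 0, -6.6, 255], [-0.5, 0.1, 0, -6.6, 255], [-0.5, 0.1, 0, -6.6, 255], [-0.5, 0, 0, -6.6, 255]])

```text
t: 23.72
tcp_pos: [0.5997, 0.0654, 0.1926]
tool_rot: [0.015, 1.0, -0.001, 0.008]
force: [-0.4, 0.4, -1.6]
finger_gap: 0.128
```

```bash
python3 tilt.py 6; python3 mod.py w21.png | head -1
python3 - <<'E'
from h import *
s=snap('scene','s21.png')
E
```

```text
23.7167 [0.5997 0.0654 0.1926] [ 0.017  -0.0026 -0.9999] 88.3 1.457
23.7667 [0.5983 0.0656 0.1924] [ 0.0148 -0.0026 -0.9999] 88.1 0.296
23.8167 [0.599  0.0655 0.1926] [ 0.0158 -0.0025 -0.9999] 88.6 0.107
23.8667 [0.5999 0.0654 0.1927] [ 0.0171 -0.0026 -0.9999] 88.8 0.02
23.9167 [0.6004 0.0652 0.1929] [ 0.018  -0.0027 -0.9998] 88.8 0.012
23.9667 [0.6006 0.0652 0.193 ] [ 0.0183 -0.0027 -0.9998] 88.8 0.009
[0.6007 0.0651 0.193 ] jaw 88.70043087200754 z [ 0.0184 -0.0027 -0.9998] [ 0.2 -0.1 -1.9] 0.12322567193334374Traceback (most recent call last):
  File "mod.py", line 9, in <module>
    print('handle',rect(s,m,.069),np.nanmean(P[m],0))
                   ~~~~^^^^^^^^^^
  File "h.py", line 25, in rect
    k=1+np.argmax(st[1:,4]); cs,_=cv2.findContours((l==k).astype(np.uint8),cv2.RETR_EXTERNAL,cv2.CHAIN_APPROX_NONE)
        ~~~~~~~~~^^^^^^^^^^
    return _wrapfunc(a, 'argmax', axis=axis, out=out, **kwds)
    return bound(*args, **kwds)
ValueError: attempt to get argmax of an empty sequence
```

View pics/w21.png

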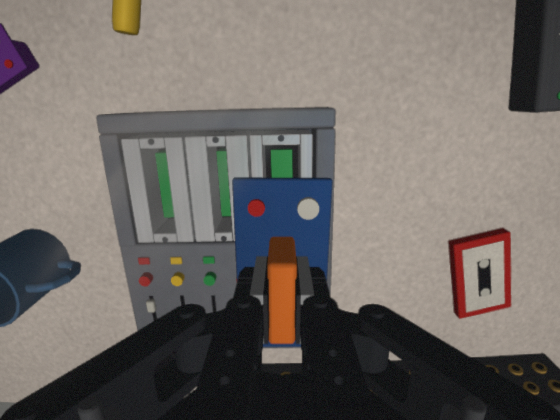

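View pics/s21.png

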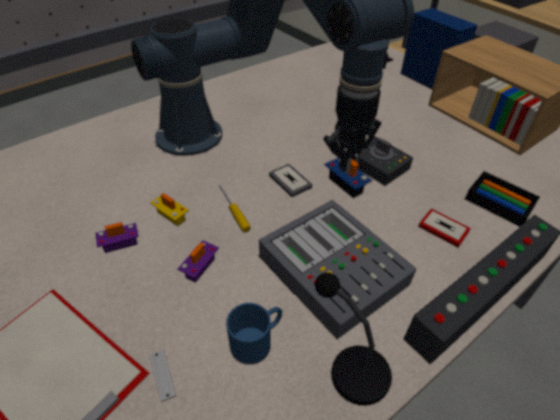

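```bash
cat > plate.py <<'E'
from h import *
import sys
from scipy.spatial.transform import Rotation as Ro
def plate(s):
    P=cloud(s);H=hsv(s);h,S,V=[H[...,i].astype(int) for i in range(3)];sh=h.shape
    m=box(sh,225,165,340,275)&(h>100)&(h<125)&(S>120)&(V>60)
    pts=P[m];pts=pts[~np.isnan(pts).any(1)]
    A=np.c_[pts[:,:2],np.ones(len(pts))];c=np.linalg.lstsq(A,pts[:,2],rcond=None)[0]
    r=pts[:,2]-A@c; k=abs(r)<.004; c=np.linalg.lstsq(A[k],pts[k,2],rcond=None)[0]
    print('slope dz/dx,dz/dy',c[:2].round(4))
    zm=pts[k,2].mean()
    # edges: left,right columns by row; top edge
    mm=m.astype(np.uint8); 
    rows=range(190,235,3); L=[];Rr=[]
    for v in rows:
        u=np.where(m[v])[0]; L.append((u.min(),v));Rr.append((u.max(),v))
    cols=range(240,326,4); T=[(u,np.where(m[:,u])[0].min()) for u in cols]
    d=lambda uv:(lambda rr:np.array(s['eye'])+rr*(((c[2]+c[0]*s['eye'][0]+c[1]*s['eye'][1]-s['eye'][2])/(rr[:,2]-c[0]*rr[:,0]-c[1]*rr[:,1])))[:,None])(ray(s,uv))
    l,r_,t=d(L),d(Rr),d(T)
    fl=np.polyfit(l[:,0],l[:,1],1);fr=np.polyfit(r_[:,0],r_[:,1],1)
    print('yaw',np.degrees(np.arctan([fl[0],fr[0]])).round(2),'ycentre mid',((l[:,1]+r_[:,1])/2).mean().round(4),'width',abs(l[:,1]-r_[:,1]).mean().round(4),'at x',l[:,0].mean().round(3),'front x',t[:,0].mean().round(4),'-> centre x',(t[:,0].mean()+.0475).round(4),'z top',(c[2]+c[0]*(t[:,0].mean()+.0475)+c[1]*l[:,1].mean()).round(4))
if __name__=='__main__':
    s=snap('wrist',sys.argv[1]) if len(sys.argv)>1 else load('wrist'); st=sense();Rt=Ro.from_quat(st['tool_rot']).as_matrix()
    print(st['t'],st['tcp_pos'].round(4),'jaw',np.degrees(np.arctan2(Rt[1,1],Rt[0,1])).round(2),'tz',Rt[:,2].round(4),st['force'].round(1))
    plate(s)
E
python3 plate.py
```

```text
24.1167 [0.6006 0.0651 0.193 ] jaw 88.68 tz [ 0.0182 -0.0027 -0.9998] [-0.5 -0.4 -1.4]
slope dz/dx,dz/dy [-0.0028 -0.0024]
yaw [-1.65 -1.31] ycentre mid 0.0656 width 0.0445 at x 0.569 front x 0.5538 -> centre x 0.6013 z top 0.2179
```

The held plate is level within 0.2°, centred at (601, 65) mm and yawed -1.4°. I correct this and go down in settled single steps.

Call:
jog_arm(motion=[[-0.1, 0, -4, 1.3, 255]])

```text
t: 24.2
tcp_pos: [0.6073, 0.0647, 0.1602]
tool_rot: [-0.001, 1.0, -0.002, 0.019]
force: [2.9, -0.0, -1.3]
finger_gap: 0.126
```

```bash
python3 tilt.py 6|tail -1
```

```text
24.45 [0.6001 0.0651 0.1536] [ 0.0187 -0.0023 -0.9998] 90.0 0.024
```

Call:
jog_arm(motion=[[0, 0, -4, 0, 255]])

```text
t: 24.58
tcp_pos: [0.6091, 0.0647, 0.1228]
tool_rot: [0.0, 1.0, -0.002, 0.021]
force: [2.3, -0.1, -0.5]
finger_gap: 0.125
```

```bash
python3 tilt.py 6|tail -1; python3 plate.py w22.png
```

```text
24.8333 [0.6017 0.065  0.1159] [ 0.0227 -0.0026 -0.9997] 90.0 0.018
24.9333 [0.6023 0.065  0.1165] jaw 89.98 tz [ 0.0245 -0.0028 -0.9997] [-0.   0.1 -0.6]
slope dz/dx,dz/dy [ 0.0025 -0.0041]
yaw [-0.87 -0.31] ycentre mid 0.0647 width 0.0445 at x 0.571 front x 0.5551 -> centre x 0.6026 z top 0.1413
```

Call:
jog_arm(motion=[[-0.3, 0, -2.5, 0.3, 255]])

```text
t: 25.02
tcp_pos: [0.6052, 0.0647, 0.0975]
tool_rot: [-0.003, 1.0, -0.002, 0.02]
force: [0.6, 0.5, -1.4]
finger_gap: 0.128
```

```bash
python3 tilt.py 6|tail -1
```

```text
25.2667 [0.6    0.065  0.0927] [ 0.0262 -0.0027 -0.9997] 90.3 0.008
```

Call:
jog_arm(motion=[[-0.1, 0.03, -1.0, 0, 255]])

```text
t: 25.4
tcp_pos: [0.6019, 0.0651, 0.0854]
tool_rot: [-0.002, 1.0, -0.002, 0.017]
force: [0.5, 0.3, -1.1]
finger_gap: 0.123
```

```bash
python3 tilt.py 6|tail -1; python3 plate.py w23.png
```

```text
25.65 [0.5992 0.0652 0.0828] [ 0.0266 -0.0028 -0.9996] 90.3 0.004
25.75 [0.5994 0.0652 0.083 ] jaw 90.28 tz [ 0.027  -0.0028 -0.9996] [ 0.3 -0.9 -1.9]
slope dz/dx,dz/dy [ 0.0044 -0.0033]
yaw [-0.96  0.05] ycentre mid 0.0649 width 0.0449 at x 0.568 front x 0.5522 -> centre x 0.5997 z top 0.1078
```

View pics/w23.png

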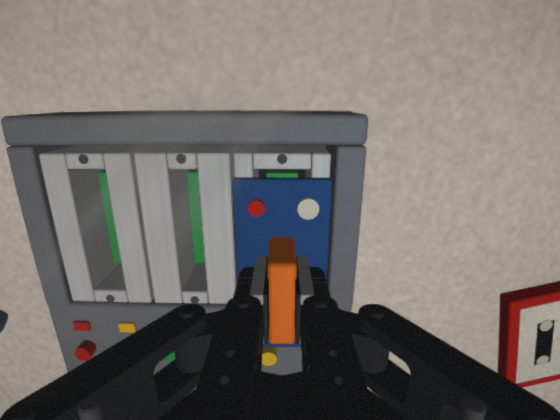

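Centred within 0.5 mm over the wide slot. The plate is at (282,230), with only the wide bay's slot visible beneath it at (282,174). I go in gently.

Call:
jog_arm(motion=[[0, 0, -0.7, 0, 255]])

```text
t: 25.83
tcp_pos: [0.6008, 0.0651, 0.0771]
tool_rot: [-0.002, 1.0, -0.002, 0.015]
force: [0.8, -0.4, -1.8]
finger_gap: 0.123
```

```bash
python3 tilt.py 5|tail -1
```

```text
26.0333 [0.5991 0.0653 0.0755] [ 0.0261 -0.0027 -0.9997] 90.3 0.005
```

Call:
jog_arm(motion=[[0, 0, -0.7, 0, 255]])

```text
t: 26.17
tcp_pos: [0.6006, 0.0652, 0.0697]
tool_rot: [-0.002, 1.0, -0.002, 0.015]
force: [-0.3, 0.8, -0.4]
finger_gap: 0.124
```

```bash
python3 tilt.py 5|tail -1;python3 plate.py w24.png
```

```text
26.3667 [0.5989 0.0652 0.0682] [ 0.0256 -0.0027 -0.9997] 90.3 0.006
26.4667 [0.5993 0.0652 0.0686] jaw 90.27 tz [ 0.0265 -0.0028 -0.9996] [ 0.3 -0.2 -0.9]
slope dz/dx,dz/dy [ 0.0043 -0.0035]
yaw [-0.58 -0.14] ycentre mid 0.0648 width 0.0444 at x 0.568 front x 0.5521 -> centre x 0.5996 z top 0.0934
```

It has entered the slot without contact force, so I continue.

Call:
jog_arm(motion=[[0, 0, -0.8, 0, 255]])

```text
t: 26.55
tcp_pos: [0.6008, 0.0652, 0.0619]
tool_rot: [-0.002, 1.0, -0.002, 0.015]
force: [0.6, 0.7, -0.7]
finger_gap: 0.122
```

```bash
python3 tilt.py 5|tail -1
```

```text
26.75 [0.5989 0.0653 0.0602] [ 0.0255 -0.0027 -0.9997] 90.3 0.008
```

Call:
jog_arm(motion=[[0, 0, -0.8, 0, 255]])

```text
t: 26.88
tcp_pos: [0.6007, 0.0652, 0.0536]
tool_rot: [-0.002, 1.0, -0.002, 0.015]
force: [0.1, 0.5, -1.7]
finger_gap: 0.123
```

```bash
python3 tilt.py 5|tail -1;python3 plate.py w25.png
```

```text
27.0833 [0.5988 0.0652 0.0519] [ 0.025  -0.0027 -0.9997] 90.3 0.008
27.1833 [0.5992 0.0652 0.0523] jaw 90.28 tz [ 0.0261 -0.0027 -0.9997] [ 0.3 -0.6 -1.6]
slope dz/dx,dz/dy [ 0.0048 -0.0034]
yaw [-0.64  0.1 ] ycentre mid 0.0648 width 0.0443 at x 0.567 front x 0.552 -> centre x 0.5995 z top 0.0771
```

Call:
jog_arm(motion=[[0, 0, -0.7, 0, 255]], squeeze=100)

```text
t: 27.27
tcp_pos: [0.6006, 0.0652, 0.0465]
tool_rot: [-0.002, 1.0, -0.002, 0.015]
force: [1.1, -0.1, 1.8]
finger_gap: 0.119
```

```bash
python3 tilt.py 5|tail -1;python3 plate.py w26.png
```

```text
27.4667 [0.6002 0.0651 0.0458] [ 0.0279 -0.0029 -0.9996] 90.3 0.007
27.5667 [0.6001 0.0652 0.0459] jaw 90.27 tz [ 0.028  -0.0029 -0.9996] [ 0.8 -0.4  2.6]
slope dz/dx,dz/dy [ 0.0066 -0.0026]
yaw [-0.11 -0.02] ycentre mid 0.0647 width 0.0443 at x 0.568 front x 0.553 -> centre x 0.6005 z top 0.0707
```

Call:
jog_arm(motion=[[0, 0, -0.5, 0, 255]])

```text
t: 27.65
tcp_pos: [0.6003, 0.0651, 0.0419]
tool_rot: [-0.002, 1.0, -0.002, 0.014]
force: [-0.3, 0.3, 4.7]
finger_gap: 0.115
```

```bash
python3 tilt.py 5|tail -1;python3 plate.py w27.png
```

```text
27.85 [0.6003 0.0651 0.0412] [ 0.0284 -0.0029 -0.9996] 90.3 0.002
27.95 [0.6003 0.0652 0.0412] jaw 90.28 tz [ 0.0284 -0.0029 -0.9996] [-0.1 -0.6  5.2]
slope dz/dx,dz/dy [ 0.0054 -0.0035]
yaw [-0.12 -0.14] ycentre mid 0.0647 width 0.0443 at x 0.569 front x 0.5531 -> centre x 0.6006 z top 0.0661
```

Call:
jog_arm(motion=[[0, 0, -0.3, 0, 255]])

```text
t: 28.03
tcp_pos: [0.6005, 0.0651, 0.0393]
tool_rot: [-0.003, 1.0, -0.002, 0.014]
force: [-9.1, 0.5, 42.7]
finger_gap: 0.12
```

```bash
python3 tilt.py 5|tail -1;python3 plate.py w28.png
```

```text
28.2333 [0.6004 0.0651 0.0394] [ 0.0288 -0.003  -0.9996] 90.3 0.002
28.3333 [0.6003 0.0651 0.0394] jaw 90.28 tz [ 0.0287 -0.003  -0.9996] [-1.4  0.2 10.2]
slope dz/dx,dz/dy [ 0.0021 -0.0019]
yaw [-0.22 -0.1 ] ycentre mid 0.0647 width 0.0443 at x 0.569 front x 0.553 -> centre x 0.6005 z top 0.0642
```

Call:
jog_arm(motion=[[0, 0, -0.15, 0, 255]])

```text
t: 28.42
tcp_pos: [0.6004, 0.0651, 0.0394]
tool_rot: [-0.003, 1.0, -0.002, 0.014]
force: [-1.6, 0.2, 15.1]
finger_gap: 0.121
```

```bash
python3 - <<'E'
from h import *
for i in range(12):
    st=sense(); print(st['t'],st['tcp_pos'].round(4),st['force'].round(1),round(st['finger_gap'],3)); snapshot('wrist')
E
python3 plate.py w29.png
python3 - <<'E'
from h import *
s=snap('scene','s29.png'); im=cv2.imread('pics/s29.png'); cv2.imwrite('pics/s29c.png',cv2.resize(im[180:290,240:380],None,fx=5,fy=5,interpolation=cv2.INTER_CUBIC))
E
```

```text
28.4167 [0.6004 0.0651 0.0394] [-1.6  0.2 15.1] 0.121
28.4667 [0.6004 0.0651 0.0394] [-1.9  0.1 11.9] 0.118
28.5167 [0.6004 0.0651 0.0394] [-1.6  0.2 12.4] 0.119
28.5667 [0.6004 0.0651 0.0394] [-1.6 -1.2 10.9] 0.117
28.6167 [0.6004 0.0651 0.0394] [-2.  -1.1 12. ] 0.115
28.6667 [0.6004 0.0651 0.0394] [-2.1 -0.  11.5] 0.117
28.7167 [0.6004 0.0651 0.0394] [-1.4  0.2 12.5] 0.119
28.7667 [0.6004 0.0651 0.0394] [-1.5 -0.1 12.3] 0.12
28.8167 [0.6004 0.0651 0.0394] [-1.1 -0.5 12.3] 0.12
28.8667 [0.6004 0.0651 0.0394] [-1.2  0.3 12. ] 0.122
28.9167 [0.6004 0.0651 0.0394] [-1.1 -1.  12.6] 0.122
28.9667 [0.6004 0.0651 0.0394] [-0.4 -0.1 12.4] 0.118
29.0667 [0.6004 0.0651 0.0394] jaw 90.29 tz [ 0.0291 -0.0031 -0.9996] [-1.7 -0.1 12.8]
slope dz/dx,dz/dy [ 0.0011 -0.0016]
yaw [ 0.24 -0.08] ycentre mid 0.0647 width 0.0442 at x 0.569 front x 0.5531 -> centre x 0.6006 z top 0.0642
```

View pics/s29.png

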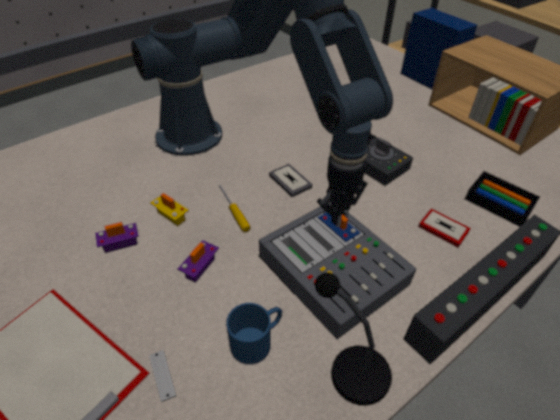

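View pics/s29c.png

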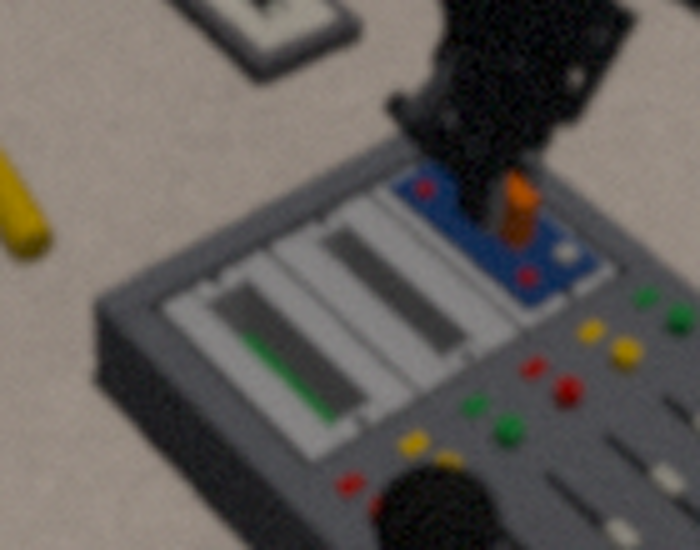

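View pics/w29.png

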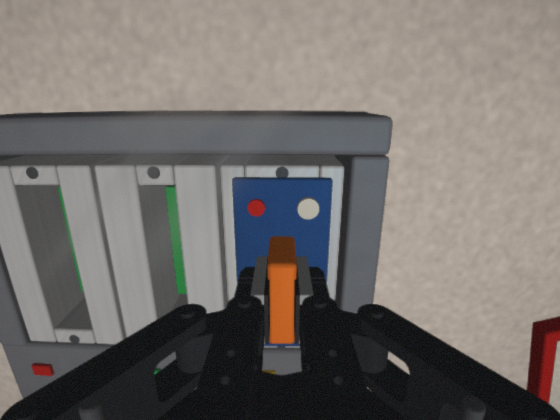

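The plate sits flush on the wide bay: plate top at 64.2 mm, slopes at most 0.1°, and a steady press of about 12 N. The bystanders are in place. I hand it in.

```bash
python3 -c "
from station import *
print(sign_off()); s=sense(); print(s['t'],s['force'])"
```

```text
the job is handed in; nothing more can be done
None
the job is handed in; nothing more can be done
```

I turned the monitor-volume knob fully anticlockwise to its off stop. Then I slid the blue module into the wide bay (the one on the +y side) and pressed it flush. I handed the job in at about 29 s with the gripper still holding it down. No verdict was given.

**Last checks:**
- **Knob:** the bar measured 4.5° against the box's 4.5°, with the white mark on the robot side. About 0.8 N m was felt at the stop.
- **Module:** the plate top measured 64.2 mm (64 nominal), level within about 0.1° and centred within about 0.6 mm of the slot. The push held steady at about 12 N for over half a second.
- **Bystanders:** the mug, cassettes, screwdriver and spare plate look unmoved in the last pictures. I did not measure them.

**What went wrong or disagreed:**
- **First knob grasp:** it closed on nothing. The visible fingertips ended about 35 mm short of the reported TCP, so I set grasp depths from the camera after that.
- **Tool tilt:** stop-start moves tilted the tool by up to about 3°. I brought the held module back to level within about 0.3° before inserting it.
- **Touchdown force:** the wrist force peaked at about 43 N for a moment when the plate met the rim, then settled. That is well under the 120 N wrist limit.

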